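Load and lock the parrot's foraging rack with a ratchet wrench

ROBOT

A 7-joint arm with a two-finger parallel gripper is mounted at the origin on the work surface. World frame = base frame: x ahead of the robot, y to its left, z up, the work surface at z = 0. Lengths are in mm, angles in rad, forces in N, time in s.
With the tool pointing down it reaches from about 425 to 875 mm from the base axis. Payload 8.4 kg.
Tool frame: the origin (TCP) lies at the very end of the fingers, on their centre line; the grasp point (between the pads) lies 19 mm behind it; z points along the fingers, y is the direction in which the jaws open and shut (so a half turn about z gives the same grasp; the last joint's range is limited). The gripper opens to 85 mm and grips with 20 to 120 N. Pads are 22 mm wide; open, the fingers measure 114 mm over their backs; the gripper's body (76 mm by 85 mm) begins 54 mm behind the grasp point. The pads swing forward as they close: fully open they stand 13 mm farther back than shut.
Start: joints at [-1.247, 0.333, 0.04, 1.465, -0.013, 1.343, -0.059], TCP at [266.703, 592.734, 231.308] pointing down, gripper open.
Joint ranges: [-2.58, 2.58], [-0.38, 2.09], [-1.3, 1.39], [0.25, 2.4], [-1.5, 4.64], [0.08, 2.09], [-2.65, 2.65]. Speed limits (rad/s): [2.22, 2.22, 2.79, 2.79, 3.14, 3.14, 3.14].

INTERFACE

Orientations are given as a unit quaternion [x, y, z, w].
In Python, from station import get_obs, camera, camera_info, finish_job, look_for gives the robot as it stands.
- The arm moves only by the tool step_arm, never from a script. Its argument "commands" is one flat list of numbers, 7 for each row, row after row: the turn, a rotation vector about the tool's x, y, z in rad, then the shift along the tool's x, y, z in cm, then the finger opening in cm, from 0 to 8.54. A call has 1 to 5 rows; each row is the pose to reach, as a shift and turn from the pose commanded when the call began, along the tool's axes at that moment; what a row does not reach only later rows make up. A row lasts 1/12 s, in which the tool goes at most 41.7 mm and 7.16 degrees, less where a joint would pass 70% of its speed; a pose out of reach is approached as far as the arm can. A call with a gripper value outside its range is refused whole. The fingers move at their own pace and stop on an object; the grip force is fixed at half the most. Time passes only in rows, so rows that repeat a pose let the fingers close. It gives the time, the measured TCP pose, the force and the opening at its end, in the units of the state.
- get_obs(): the state, without advancing time (a new reading comes with each control period).
- camera(name): name is "scene" or "side" or "wrist"; returns the picture (480x640x3 uint8, blue, green, red); there is no depth.
- camera_info(name): a dict with "fx", "fy", "cx", "cy" (pixels), "eye" and "orientation" of the camera in the world. Camera axes: x right, y up, looking along -z (the intrinsics and any distortion apply to the point x, -y, -z); pixel columns grow to the right and rows downward; lengths in mm; the calibration is good to about 2 mm. A picture is of the moment at which its call begins: read the wrist's pose just before it. camera_info takes no time and is no camera call; for the wrist camera it gives the pose at the moment of the call.
- finish_job(): hands the job in, once; it reports no verdict.
Trained networks look in the newest picture that a camera, given by its name, has taken for a name from the list of things; names that differ only in an ending like _2 or _b are one class to them, and where a whole thing is asked for, a point or a joint stands for the part that bears it (a point fixed in the world has none). Each returns a list of dicts, best first, with "conf" (0 to 1); they miss things now and then, are a little off and sometimes report something else, mostly with a low value. They report only what shows in the picture. A call takes as long as a camera call. They do not tell look-alikes from the thing itself.
- look_for(camera, query): "location" ([x, y, z] in mm, in world coordinates, good to about 4 mm: the middle of the surface that is visible of it).
The state is a dict: "time_s": time; "q": joint angles; "joint_velocities": joint speeds; "tau": joint torques, N m; "ee_pos": TCP position; "orientation": TCP orientation; "ft_force": force on the tool from outside, world axes, zero at the start; "wrist_torque": the same for the moment, N m; "finger_gap": finger opening in mm.
Only numpy, scipy, OpenCV 4.12 (cv2) and the standard library are available. Lean on these libraries where they do the work, as an engineer would, in place of code of your own. Each camera call takes 0.05 s, during which the arm holds its last target.

TASK

Load the parrot's foraging rack: put each toy that is out on the table upright into its own pocket, in numbered order and one after the other (cedar block pair in 1, lime foot toy in 2, bell in 3, violet bead ring in 4; a pocket whose toy is missing stays empty), then push the red-tabbed gate bar away from you over the toys until it clicks home. Set the ratchet wrench on the stud and swing it to and fro, turning the brass nut clockwise only with the wrench, until the orange locking shoe has come down onto the gate; then lay the wrench back flat on its cork mat the way it lay at the start. Leave the other kitchen things where they are.

Things in the scene. Friction and masses are not known exactly. Their poses are not given: they have to be found in the camera images.
- cedar_c (a point): Cedar block pair: two light-brown wooden blocks on a dowel, 90 mm long (its x) by 40 mm wide (y) by 48 mm high, standing on its flat underside; point at its centre, 24 mm up. Grip across the 40 mm width. May be absent.
- foot_toy_c (a point): Lime acrylic foot toy, a stubby dumb-bell: 91 mm long (x), square ends 48 x 48 mm and 15 mm thick, a 34 x 34 mm middle bar between them (61 mm free length, its underside 7 mm and top 41 mm above the toy's underside); point at its centre, 24 mm up. Grip the middle bar across its 34 mm width (y). May be absent.
- bell_c (a point): Stainless hand bell, round: skirt 58 mm across at the bottom, dome 30 mm high, on top a steel knob 18 mm across from 30 to 53 mm above its underside; point on its axis 26.5 mm up. Grip the knob. May be absent.
- bead_ring_c (a point): Violet silicone bead ring lying flat, 60 mm across and 20 mm high, with an upright square toggle 18 x 18 mm (sides along its x and y) in the middle reaching 53 mm above its underside; point on its axis 26.5 mm up. Grip the toggle. May be absent.
- pocket1 (a point): Pocket 1 (one white dot on the black ledge behind it), the leftmost seen from the robot, of the fixed plywood rack: point at the centre of the pocket's floor, 4 mm above the table. Pockets are 112 mm (x of this point) by 70 mm (y); their walls are 6 mm thick and their tops 22 mm above the floor. A long toy goes in with its length along x.
- pocket2 (a point): Pocket 2 (two dots), as pocket 1; the pockets stand side by side 76 mm apart. The gate's black rails, 12 mm thick and 60 mm high, stand 185 mm either side of the rack's middle (between pockets 2 and 3); the stud is 270 mm from the middle. The rack's highest part, the tower of the orange shoe beside pocket 4, is 104 mm above the table.
- pocket3 (a point): Pocket 3 (three dots), as pocket 1.
- pocket4 (a point): Pocket 4 (four dots), as pocket 1.
- gate_tab (a point): Centre of the near face of the red tab on the gate bar: 34 mm wide (y), 8 mm thick (x), standing up from 72 to 98 mm above the table; point 84 mm up. The aluminium bar under it (16 mm in x, 62 to 72 mm above the table, 382 mm long) spans all pockets. x and y of this point are the rack's: it is pushed along its +x, away from the robot.
- gate (a joint): Travel of the gate bar (m): 0 is fully open (nearest the robot), 0.075 fully home. It slides with about 1 N of friction and meets a spring detent from 0.060 m on (about 8 N to pass); past 0.069 m the detent snaps it home and keeps it there. Home counts from 0.071.
- stud (a point): Fixed steel stud at the rack's right-hand end: point on its axis at the top of the shoulder (33 mm across, 46 mm above the table) on which the wrench head rests. Above it a pilot post 22 mm across and 14 mm high, then a cone to 8 mm across, its tip 23 mm above the point. x and y as the rack's. The brass nut with 14 ratchet teeth (68 mm across, top 44 mm above the table) lies round it.
- stop_pin (a point): Top of the left of two steel stop pins, 10 mm across, 60 mm high, 63 mm from the stud's axis. Seen from the stud they stand 0.78 rad clockwise (this one) and 1.38 rad anticlockwise of the rack's -x direction (towards the robot). Between them the handle of the seated wrench can swing from 0.45 rad clockwise to 1.05 rad anticlockwise of -x, so the nut takes several strokes.
- nut (a joint): Turn of the brass clamp nut (rad), growing clockwise seen from above; starts at 0 to 0.6, tight from 5, ends at 5.6. About 0.4 N m to turn; it stays where it is left and is not for turning with the fingers. It draws the orange locking shoe down 2.4 mm per rad, from 12 mm clear of the gate bar's end block at 0 until it bears on it.
- wrench_grip (a point): Grip point of the ratchet wrench, in its straight blue handle (27 mm wide in y, 22 mm high), half-way up, 11 mm above its underside. The wrench is 215 mm long along its x, 0.4 kg; the handle runs from 60 mm behind this point (-x) to 68 mm ahead of it, the 92 mm round head is on the +x end. Its +z side must stay up.
- wrench_hole (a point): Centre of the 28 mm hole in the wrench head, 110 mm from the grip point along +x, at the underside of the head's 10 mm plate: 12 mm above the wrench's underside, 1 mm above the grip point. Lowered over the stud with the handle between the pins, the plate sits on the shoulder and the pawl meets the nut's teeth.
- wrench_pawl (a point): Spring pawl under the wrench head, 26 mm from the hole towards the handle. Swinging the handle clockwise seen from above (from the robot: to the left) drives the nut; swinging back the pawl slips freely over the teeth. Up to one tooth (0.45 rad) is lost at each reversal.
- mat_grip (a point): Point on the fixed cork mat (250 x 110 x 4 mm) above which the wrench's grip point lay at the start, on the mat's top surface 4 mm above the table; x along the mat's length, to which the wrench lies parallel, head towards +x.
Things that resemble listed ones, but are neither listed nor needed, are in the scene too. Of the things that look like the part that bears bead_ring_c, take the one that is farthest from the robot's base at the start.

How it is judged:
By the outcome, as a careful person would: the job done as asked, in the order asked, and still so for the second after the job is handed in, with the robot touching nothing.
Of cedar, foot_toy, bell, bead_ring only 2 to 4 are there at a start; the rules pass over those that are not, and their reading is None.
At some moment in a run one of cedar, foot_toy, bell, bead_ring may be knocked a few centimetres aside while the robot is not near it.
It also fails if it takes over 210 s, if anything falls off the work surface, if the arm or the gripper's body presses on something with over 40 N, if the wrist force passes 120 N, or if a joint passes its speed limit or range.

## Working session

There is one attempt and no reset: what is moved stays moved. The work goes in short steps, Python scripts to look and compute and a tool call to move; the robot and the scene stay as the last step left them, time stands still between calls to the robot, and variables do not carry over. Pictures are saved under pics/ and viewed, and the job is handed in when it is done.

Besides the shell and the picture viewer there is one more tool, called after ">>>" in YAML: its name, and indented under it one key for each argument. step_arm: Moves the arm, as the interface text tells. Its arguments: {"type":"object","properties":{"commands":{"type":"array"}},"required":["commands"]}

```bash
ls; mkdir -p pics; python3 - <<'E'
from station import *
import cv2
print(get_obs())
for n in ("scene","side","wrist"):
    i=camera_info(n); print(n,i)
    cv2.imwrite(f"pics/{n}0.png",camera(n))
E
```

```text
pics
{'time_s': 0.0, 'q': array([-1.24715104,  0.33390151,  0.03987436,  1.46631094, -0.01338481,
        1.34332108, -0.05849843]), 'joint_velocities': array([-0.00119225,  0.00026069, -0.00029737,  0.0019127 ,  0.00026482,
       -0.00155523, -0.0005484 ]), 'tau': array([ 8.09556786e-04, -6.58552265e+01,  1.36609387e+00, -4.05580723e+01,
        1.68191863e-02,  1.23652446e-02, -1.73527513e-05]), 'ee_pos': array([266.56705197, 592.2964306 , 230.40795081]), 'orientation': array([ 2.09857488e-01,  9.77731626e-01, -8.29935850e-04, -1.12701168e-04]), 'ft_force': array([0.14527529, 0.19263845, 0.91137887]), 'wrist_torque': array([-0.04002795,  0.05376571,  0.02234573]), 'finger_gap': 85.2462938306448}
scene {'fx': 479.29791902893675, 'fy': 479.29791902893675, 'cx': 318.6752420419939, 'cy': 233.85317594020037, 'eye': array([1041.3008457 ,  170.668438  , 1051.05896998]), 'orientation': array([0.14414157, 0.22192132, 0.7938846 , 0.54746815])}
side {'fx': 494.9450380679472, 'fy': 494.9450380679472, 'cx': 315.6582418756426, 'cy': 242.07189906134502, 'eye': array([ 386.11857664, -795.3129192 ,  604.96544921]), 'orientation': array([ 0.45846028, -0.03362543, -0.06308305,  0.88583522])}
wrist {'fx': 332.45799087122276, 'fy': 332.45799087122276, 'cx': 319.7641039961513, 'cy': 236.8908231208739, 'eye': array([196.01169779, 623.17699494, 372.385659  ]), 'orientation': array([-0.12768882, -0.08212985,  0.53742192,  0.82953477])}
```

View pics/scene0.png

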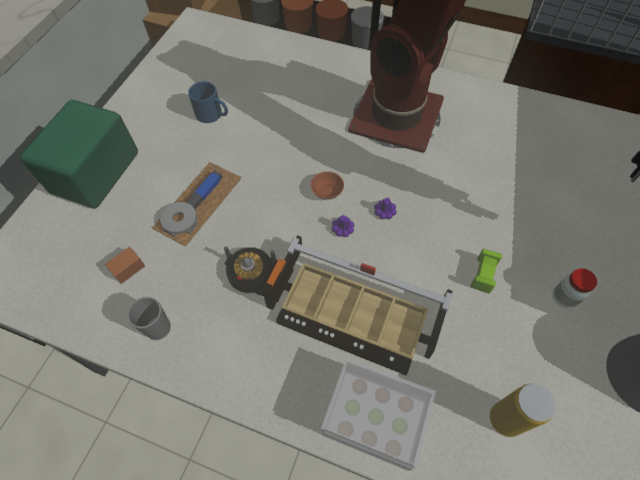

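View pics/side0.png

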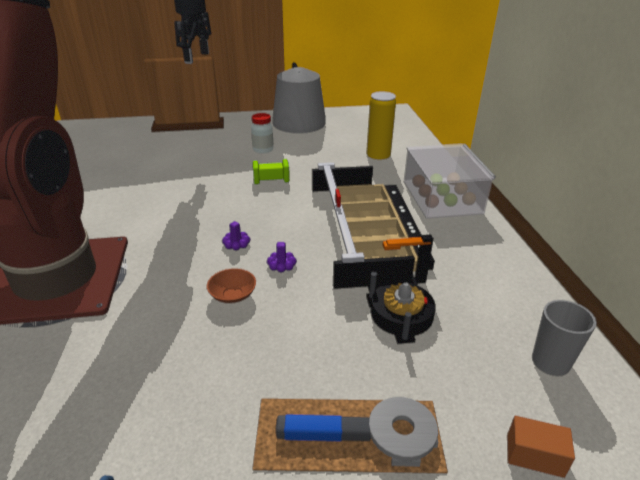

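View pics/wrist0.png

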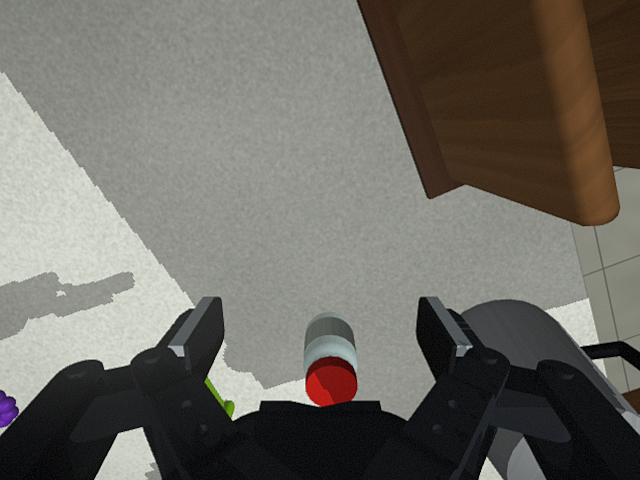

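The scene picture shows the lime foot toy at (487,270), two violet bead rings at (385,208) and (343,226), and no cedar pair or bell. The brick at (126,265) is a single orange block. The rack is at (350,315), the stud at (248,265) and the wrench on its mat at (195,200).

```bash
cat > h.py <<'E'
from station import *
import numpy as np, cv2
from scipy.spatial.transform import Rotation as R
np.set_printoptions(precision=2,suppress=True)
def proj(i,P):
    P=np.atleast_2d(P); c=R.from_quat(i['orientation']).inv().apply(P-i['eye'])
    return np.c_[i['cx']+i['fx']*c[:,0]/-c[:,2], i['cy']-i['fy']*c[:,1]/-c[:,2]]
def ray(i,uv,z):
    d=np.array([(uv[0]-i['cx'])/i['fx'],-(uv[1]-i['cy'])/i['fy'],-1])
    d=R.from_quat(i['orientation']).apply(d); return i['eye']+d*(z-i['eye'][2])/d[2]
E
python3 - <<'E'
from h import *
for n in ("scene","side"):
    camera(n); i=camera_info(n)
    for q in "cedar_c foot_toy_c bell_c bead_ring_c pocket1 pocket2 pocket3 pocket4 gate_tab stud stop_pin wrench_grip wrench_hole wrench_pawl mat_grip".split():
        for r in look_for(n,q):
            print(n,q,r['conf'],np.array(r['location']),proj(i,r['location'])[0])
print(get_obs()['time_s'])
E
```

```text
scene cedar_c 0.59 [637.4  54.9  24.5] [341.18 305.37]
scene cedar_c 0.19 [ 629.1 -185.3   43.8] [246.57 265.42]
scene foot_toy_c 0.57 [444.7 340.8  42.6] [485.02 270.57]
scene bell_c 0.34 [637.   52.7  23.4] [340.32 305.08]
scene bead_ring_c 0.84 [435.7 -15.8  20.2] [341.66 226.69]
scene bead_ring_c 0.63 [349.1  70.8  19.9] [384.72 209.94]
scene bead_ring_c 0.32 [ 468.9 -385.     3.2] [206.93 198.57]
scene pocket1 0.59 [636.1  54.   22.3] [340.98 305.11]
scene pocket2 0.59 [636.1  54.   22.3] [340.98 305.11]
scene pocket3 0.59 [636.1  54.   22.3] [340.98 305.11]
scene pocket4 0.59 [636.1  54.   22.3] [340.98 305.11]
scene gate_tab 0.84 [560.2  93.   70.6] [369.06 273.31]
scene stud 0.91 [638.3  56.   18.9] [341.44 306.8 ]
scene stop_pin 0.84 [633.4  56.   25.5] [342.24 303.83]
scene stop_pin 0.62 [559.5  95.4  71.1] [370.18 273.29]
scene wrench_grip 0.92 [ 539.4 -401.3   23.2] [186.76 213.41]
scene wrench_hole 0.84 [ 540.8 -396.6   26.1] [187.82 213.76]
scene wrench_hole 0.7 [ 471.7 -380.1   -0. ] [208.32 200.59]
scene mat_grip 0.69 [ 471.3 -384.3   -0.5] [207.03 200.13]
side cedar_
[... 428 characters left out ...]
[400.06 299.49]
side pocket2 0.88 [621.3 -94.8  27.1] [386.06 270.  ]
side pocket2 0.55 [ 617.8 -194.9   42.7] [400.06 299.49]
side pocket3 0.88 [621.3 -94.8  27.1] [386.06 270.  ]
side pocket3 0.55 [ 617.8 -194.9   42.7] [400.06 299.49]
side pocket4 0.88 [621.3 -94.8  27.1] [386.06 270.  ]
side pocket4 0.55 [ 617.8 -194.9   42.7] [400.06 299.49]
side gate_tab 0.89 [558.7  24.7  70.9] [342.11 218.76]
side stud 0.59 [621.  -95.4  21.8] [385.75 272.42]
side wrench_grip 0.69 [ 532.6 -415.1   22.5] [382.9  426.63]
side wrench_hole 0.72 [ 526.5 -411.2   26.9] [377.97 422.66]
side wrench_pawl 0.68 [ 531.1 -411.    26.8] [381.29 422.15]
side mat_grip 0.71 [ 454.6 -421.7    0.6] [325.77 448.15]
1.75
```

```bash
python3 - <<'E'
import cv2
a=cv2.imread("pics/scene0.png")
b=a[150:400,140:540]; cv2.imwrite("pics/sc_crop.png",cv2.resize(b,(800,500),interpolation=cv2.INTER_CUBIC))
b=a[225:325,200:320]; cv2.imwrite("pics/sc_crop2.png",cv2.resize(b,(720,600),interpolation=cv2.INTER_CUBIC))
E
```

```text
(no output)
```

View crops.

View pics/sc_crop.png

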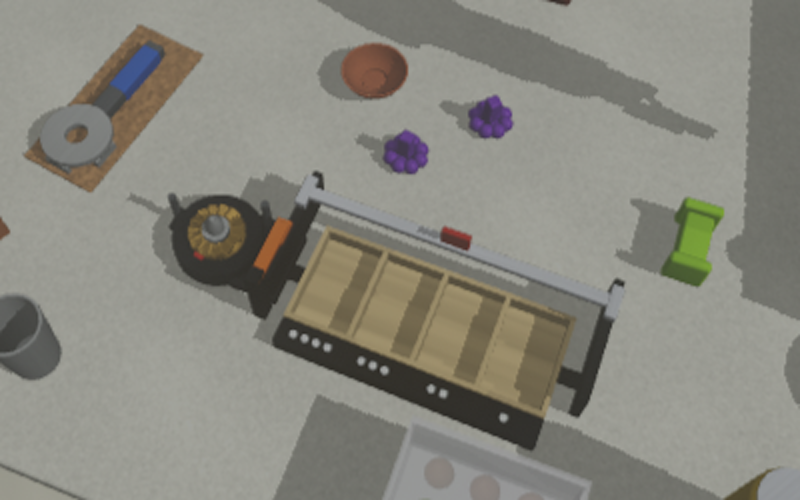

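View pics/sc_crop2.png

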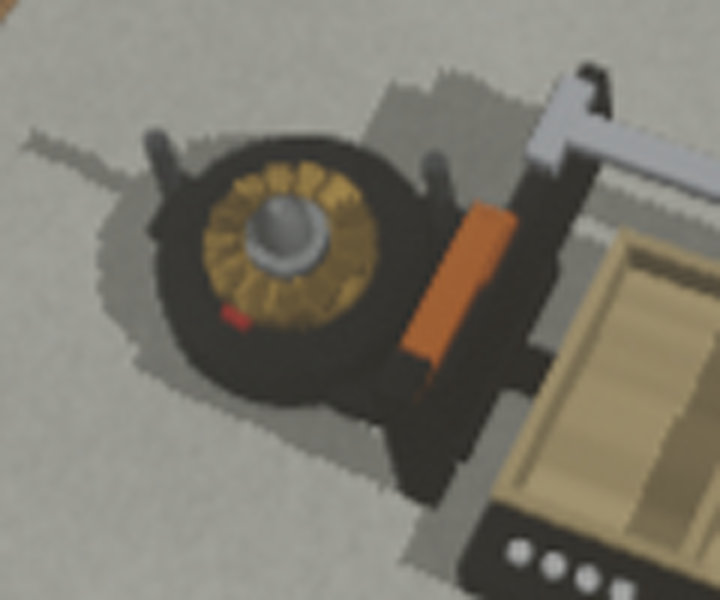

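```bash
python3 - <<'E'
from h import *
s=camera_info("scene"); d=camera_info("side")
c=lambda u,v:(140+u/2,150+v/2)
c2=lambda u,v:(200+u/6,225+v/6)
for n,uv,z in [("w near p4",c(327,229),26),("near p1",c(576,318),26),("far p4",c(285,320),26),("far p1",c(545,410),26),("divider12 near",c(511,297),26),("div23 near",c(446,273),26),("div34",c(387,252),26),("tabtop",c(457,232),98),("stud tip",c2(284,222),69),("stopL top",c2(433,160),60),("stopR top",c2(155,135),60),("barend4",c(312,193),72),("barend1",c(612,293),72)]:
    print(n,uv,ray(s,uv,z))
for n,uv,z in [("bead A side",(281.5,246),53),("bead B side",(235,226),53),("tab top side",(339,190),98),("stud tip side",(405,285),69)]:
    print(n,ray(d,uv,z))
for n,uv,z in [("bead A",c(408,136),53),("bead B",c(493,101),53)]:
    print(n,ray(s,uv,z))
a=camera("side"); b=a[150:360,200:480]; cv2.imwrite("pics/sd_crop.png",cv2.resize(b,(800,600),interpolation=cv2.INTER_CUBIC))
b=a[380:480,240:460]; cv2.imwrite("pics/sd_wr.png",cv2.resize(b,(792,360),interpolation=cv2.INTER_CUBIC))
E
```

```text
w near p4 (303.5, 264.5) [571.36 -64.61  26.  ]
near p1 (428.0, 309.0) [576.7  242.06  26.  ]
far p4 (282.5, 310.0) [695.79 -65.96  26.  ]
far p1 (412.5, 355.0) [691.31 237.34  26.  ]
divider12 near (395.5, 298.5) [578.02 166.03  26.  ]
div23 near (363.0, 286.5) [575.76  86.8   26.  ]
div34 (333.5, 276.0) [574.61  13.15  26.  ]
tabtop (368.5, 266.0) [556.96  88.45  98.  ]
stud tip (247.33333333333334, 262.0) [ 630.77 -178.55   69.  ]
stopL top (272.1666666666667, 251.66666666666666) [ 581.55 -138.62   60.  ]
stopR top (225.83333333333334, 247.5) [ 609.99 -246.23   60.  ]
barend4 (296.0, 246.5) [554.86 -88.15  72.  ]
barend1 (446.0, 296.5) [555.16 268.38  72.  ]
bead A side [431.93 -26.58  53.  ]
bead B side [344.8   55.76  53.  ]
tab top side [564.2   93.42  98.  ]
stud tip side [ 625.25 -189.19   69.  ]
bead A [429.26 -12.92  53.  ]
bead B [342.44  69.84  53.  ]
```

View pics/sd_crop.png

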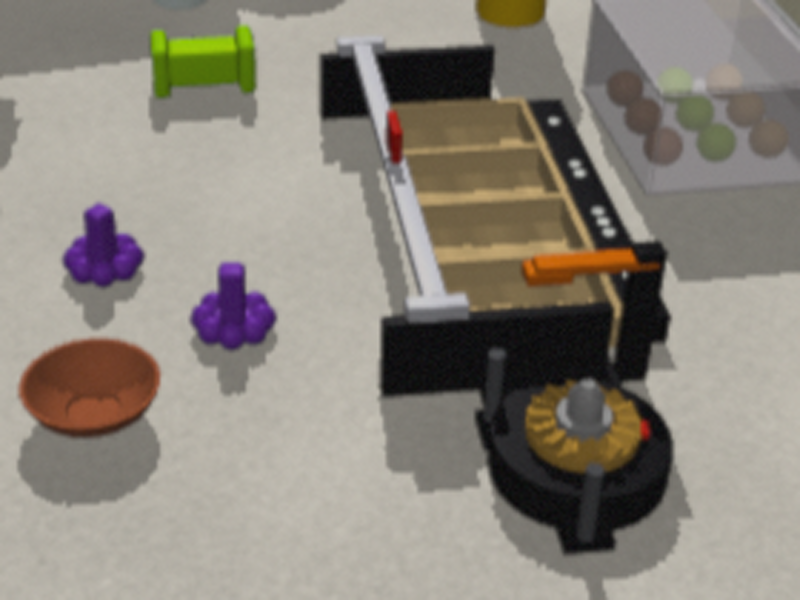

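View pics/sd_wr.png

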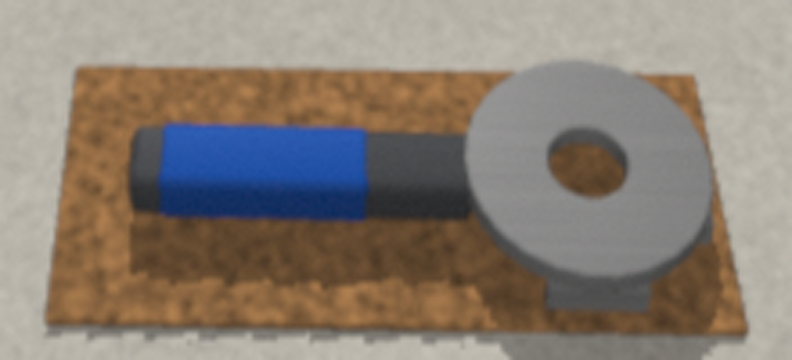

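```bash
cat >> h.py <<'E'
from station import get_obs
def pose():
    o=get_obs(); return o['ee_pos'],R.from_quat(o['orientation'])
def plan(p,yx,rows=5,grip=None,maxstep=4.0):
    """target TCP p, pointing down, tool x axis heading yx (rad, world). prints total turn and shift (tool axes, cm)"""
    t,Rc=pose()
    x=np.array([np.cos(yx),np.sin(yx),0]); z=np.array([0,0,-1.]); y=np.cross(z,x)
    Rt=R.from_matrix(np.c_[x,y,z])
    rv=(Rc.inv()*Rt).as_rotvec(); s=Rc.inv().apply(np.array(p)-t)/10
    print("turn",rv.round(3),"shift cm",s.round(2),"dist",round(float(np.linalg.norm(s)),1),"rows>=",max(np.linalg.norm(s)/4.17,np.linalg.norm(rv)/0.125).round(1))
    return rv,s
def cur():
    t,Rc=pose(); M=Rc.as_matrix(); print("t",get_obs()['time_s'],"tcp",t,"xhead",round(float(np.arctan2(M[1,0],M[0,0])),3),"zax",M[:,2],"gap",round(get_obs()['finger_gap'],1),"F",get_obs()['ft_force'])
E
python3 - <<'E'
from h import *
cur()
s=camera_info("scene");d=camera_info("side");w=camera_info("wrist")
t,Rc=pose();Rw=R.from_quat(w['orientation'])
print("cam in tool",Rc.inv().apply(w['eye']-t), "cam axes in tool\n",(Rc.inv()*Rw).as_matrix())
c=lambda u,v:(140+u/2,150+v/2)
# top edges of foot-toy end plates
for uv in [(686,200),(722,208),(667,262),(709,268)]: print(ray(s,c(*uv),48))
e=lambda u,v:(200+u*.35,150+v*.35)
for uv in [(159,33),(245,29)]: print(ray(d,e(*uv),48))
print("bead",ray(d,e(232,266),53),ray(d,e(99,208),53))
print("shoe",ray(s,(200+460/6,225+285/6),90))
print(look_for("side","bell_c"),look_for("scene","bell_c"))
E
```

```text
t 1.8 tcp [266.73 592.71 231.29] xhead 2.719 zax [-0. -0. -1.] gap 85.4 F [ 0.01 -0.56  0.55]
cam in tool [  76.99   -1.06 -141.9 ] cam axes in tool
 [[ 0.    0.95  0.3 ]
 [ 1.   -0.   -0.  ]
 [-0.    0.3  -0.95]]
[395.54 324.88  48.  ]
[391.38 366.54  48.  ]
[483.56 320.5   48.  ]
[474.2 366.6  48. ]
[399.37 354.69  48.  ]
[475.52 352.08  48.  ]
bead [432.19 -16.96  53.  ] [344.22  67.83  53.  ]
shoe [640.3  -98.44  90.  ]
[{'location': [557.3, 35.1, 74.8], 'conf': 0.44}] [{'location': [637.0, 52.7, 23.4], 'conf': 0.34}]
```

```bash
python3 - <<'E'
from h import *
plan([436,344,160],np.pi)
E
```

```text
turn [-0.   -0.   -0.42] shift cm [-25.65 -15.74   7.13] dist 30.9 rows>= 7.4
```

>>> step_arm:
  commands: [0,0,-0.42,-17,-10.5,2,8.5,0,0,-0.42,-17,-10.5,2,8.5,0,0,-0.42,-17,-10.5,2,8.5,0,0,-0.42,-17,-10.5,2,8.5,0,0,-0.42,-17,-10.5,2,8.5]

```text
time_s: 2.32
ee_pos: [380.3, 424.4, 211.3]
orientation: [0.0, 1.0, -0.0, 0.0]
ft_force: [1.5, -0.2, 0.3]
finger_gap: 85.0
```

```bash
python3 - <<'E'
from h import *
cur(); plan([436,344,160],np.pi)
E
```

```text
t 2.3167 tcp [380.32 424.4  211.25] xhead 3.141 zax [ 0. -0. -1.] gap 85.0 F [ 1.45 -0.17  0.33]
turn [-0.  0. -0.] shift cm [-5.57 -8.03  5.13] dist 11.0 rows>= 2.6
```

>>> step_arm:
  commands: [0,0,0,-5.6,-8.0,5.1,8.5,0,0,0,-5.6,-8.0,5.1,8.5,0,0,0,-5.6,-8.0,5.1,8.5,0,0,0,-5.6,-8.0,5.1,8.5]

```text
time_s: 2.65
ee_pos: [437.2, 340.3, 157.8]
orientation: [0.005, 1.0, -0.002, -0.001]
ft_force: [0.5, -0.5, -0.3]
finger_gap: 85.1
```

```bash
python3 - <<'E'
from h import *
cur(); i=camera_info("wrist"); a=camera("wrist"); cv2.imwrite("pics/w1.png",a)
for r in look_for("wrist","foot_toy_c"): print(r,proj(i,r['location']))
np.save('w1.npy',np.r_[i['eye'],i['orientation']])
E
```

```text
t 2.65 tcp [437.17 340.3  157.79] xhead 3.131 zax [-0. -0. -1.] gap 85.1 F [ 0.49 -0.55 -0.32]
{'location': [430.4, 340.0, 42.8], 'conf': 0.82} [[320.81 224.85]]
```

View pics/w1.png

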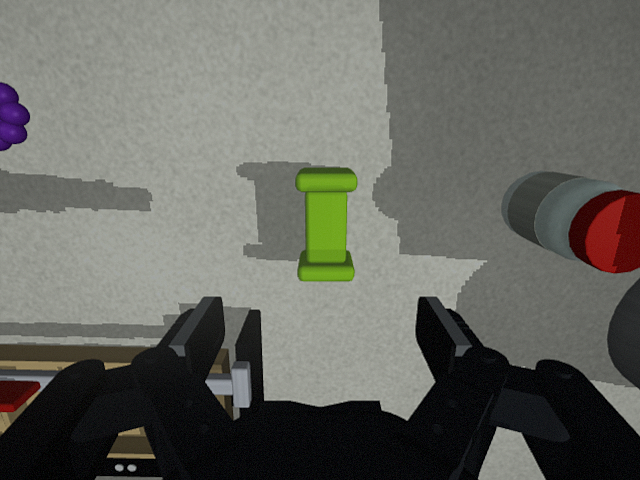

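The picture shows the foot toy upright at (326,225), with its ends at rows 170–190 and 252–280, lying almost along the tool x axis.

```bash
python3 - <<'E'
from h import *
i=camera_info("wrist")
for uv,z in [((297,178),41),((356,178),41),((299,268),41),((353,268),41),((326.5,168),44),((326,281),40),((306,222),41),((347,222),41)]: print(uv,ray(i,uv,z))
E
```

```text
(297, 178) [391.29 327.87  41.  ]
(356, 178) [391.45 373.86  41.  ]
(299, 268) [467.05 327.74  41.  ]
(353, 268) [467.21 373.52  41.  ]
(326.5, 168) [383.4  350.79  44.  ]
(326, 281) [479.65 350.68  40.  ]
(306, 222) [426.76 334.32  41.  ]
(347, 222) [426.88 367.59  41.  ]
```

```bash
python3 - <<'E'
from h import *
cur()
i=camera_info("wrist"); w=np.load('w1.npy'); print(i['eye'],w[:3])
i['eye']=w[:3]; i['orientation']=w[3:]
for uv,z in [((326.5,168),44),((326,281),40),((306,222),41),((347,222),41)]: print(uv,ray(i,uv,z))
i=camera_info("wrist"); a=camera("wrist"); cv2.imwrite("pics/w2.png",a)
h=cv2.cvtColor(a,cv2.COLOR_BGR2HSV); m=cv2.inRange(h,(30,120,60),(50,255,255))
n,l,st,ce=cv2.connectedComponentsWithStats(m); k=1+st[1:,4].argmax(); print(st[k],ce[k]); x,y,ww,hh=st[k][:4]
for uv,z in [((x+ww/2,y),44),((x+ww/2,y+hh),40)]: print(ray(i,uv,z))
print(cv2.minAreaRect(np.argwhere(l==k)[:,::-1].astype(np.float32)))
E
```

```text
t 2.75 tcp [434.78 346.16 160.09] xhead 3.136 zax [-0. -0. -1.] gap 85.1 F [-0.62  0.65  0.25]
[357.49 345.76 302.  ] [360.   340.91 299.77]
(326.5, 168) [385.52 344.68  44.  ]
(326, 281) [480.9  344.01  40.  ]
(306, 222) [428.42 328.1   41.  ]
(347, 222) [428.69 361.07  41.  ]
[ 288  171   61  112 5286] [318.04 226.04]
[385.63 344.67  44.  ]
[481.51 344.2   40.  ]
((318.0, 226.5), (111.0, 60.0), 90.0)
```

```bash
python3 - <<'E'
from h import *
cur(); plan([433,344.5,14],np.pi)
E
```

```text
t 2.8 tcp [434.21 347.71 160.67] xhead 3.139 zax [-0.  0. -1.] gap 85.0 F [-0.95  0.66  0.3 ]
turn [ 0. -0. -0.] shift cm [ 0.12 -0.33 14.67] dist 14.7 rows>= 3.5
```

>>> step_arm:
  commands: [0,0,0,0,0,3,8.5,0,0,0,0,0,6,8.5,0,0,0,0,0,9,8.5,0,0,0,0,0,10,8.5,0,0,0,0,0,10,8.5]

```text
time_s: 3.22
ee_pos: [432.4, 347.3, 58.4]
orientation: [0.0, 1.0, -0.001, -0.002]
ft_force: [-1.2, -0.6, -0.0]
finger_gap: 85.3
```

>>> step_arm:
  commands: [0,0,0,0,0,0,8.5,0,0,0,0,0,0,8.5]

```text
time_s: 3.38
ee_pos: [435.2, 348.5, 62.4]
orientation: [0.001, 1.0, 0.001, 0.001]
ft_force: [0.5, 0.3, 0.4]
finger_gap: 84.7
```

```bash
python3 - <<'E'
from h import *
cur(); plan([433,344.5,14],np.pi)
E
```

```text
t 3.3833 tcp [435.2  348.54  62.38] xhead 3.14 zax [ 0.  0. -1.] gap 84.7 F [0.46 0.25 0.37]
turn [ 0.  0. -0.] shift cm [ 0.23 -0.41  4.84] dist 4.9 rows>= 1.2
```

>>> step_arm:
  commands: [0,0,0,0.2,-0.4,2.4,8.5,0,0,0,0.2,-0.4,4.8,8.5,0,0,0,0.2,-0.4,4.8,8.5,0,0,0,0.2,-0.4,4.8,5,0,0,0,0.2,-0.4,4.8,2.5]

```text
time_s: 3.8
ee_pos: [433.4, 344.1, 14.3]
orientation: [0.001, 1.0, 0.001, 0.001]
ft_force: [0.2, 0.6, 0.1]
finger_gap: 63.7
```

>>> step_arm:
  commands: [0,0,0,0,0,0,2,0,0,0,0,0,0,2,0,0,0,0,0,0,2,0,0,0,0,0,0,2]

```text
time_s: 4.13
ee_pos: [433.3, 343.9, 14.0]
orientation: [0.001, 1.0, 0.001, 0.001]
ft_force: [-1.5, -1.7, 7.0]
finger_gap: 32.7
```

>>> step_arm:
  commands: [0,0,0,0,0,-4,2,0,0,0,0,0,-8,2,0,0,0,0,0,-12,2,0,0,0,-2,0,-16,2,0,0,0,-5,-3,-19,2]

```text
time_s: 4.55
ee_pos: [473.7, 325.4, 199.6]
orientation: [-0.002, 1.0, 0.003, 0.001]
ft_force: [0.7, 2.1, -0.9]
finger_gap: 33.1
```

>>> step_arm:
  commands: [0,0,0,-3.5,-2,-1.5,2,0,0,0,-7,-4,-3,2,0,0,0,-10.5,-7,-4.5,2,0,0,0,-14,-10,-6,2,0,0,0,-16,-13,-6,2]

```text
time_s: 4.97
ee_pos: [630.6, 197.3, 256.4]
orientation: [0.0, 1.0, 0.001, 0.002]
ft_force: [0.6, 1.6, -0.8]
finger_gap: 33.1
```

>>> step_arm:
  commands: [0,0,0,-0.5,-3,0,2,0,0,0,-0.5,-5,0,2,0,0,0,-0.5,-5,0,2,0,0,0,-0.5,-5,0,2]

```text
time_s: 5.3
ee_pos: [633.7, 145.3, 254.3]
orientation: [0.003, 1.0, 0.0, 0.0]
ft_force: [0.3, 0.0, -0.7]
finger_gap: 32.8
```

```bash
python3 - <<'E'
from h import *
cur(); i=camera_info("wrist"); a=camera("wrist"); cv2.imwrite("pics/w3.png",a)
np.save('w3.npy',np.r_[i['eye'],i['orientation']])
E
```

```text
t 5.3 tcp [633.73 145.33 254.32] xhead 3.136 zax [ 0.  0. -1.] gap 32.8 F [ 0.34  0.   -0.67]
```

View pics/w3.png

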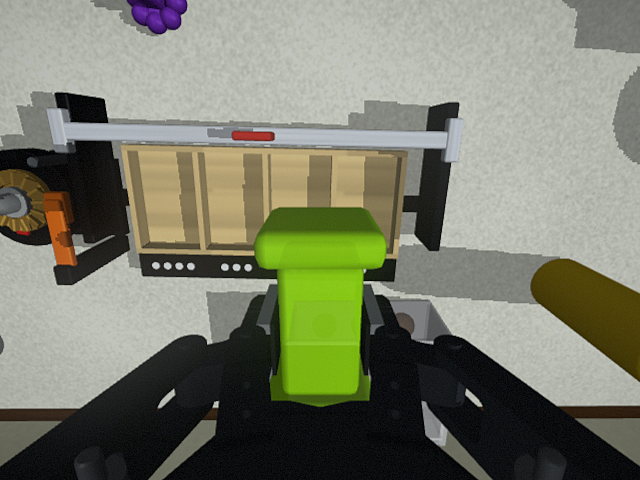

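```bash
python3 - <<'E'
from h import *
a=cv2.imread("pics/w3.png")
cv2.imwrite("pics/w3c.png",cv2.resize(a[80:290,0:270],(800,622)[:2] and (771,600),interpolation=cv2.INTER_CUBIC))
cv2.imwrite("pics/w3d.png",cv2.resize(a[80:290,240:510],(771,600),interpolation=cv2.INTER_CUBIC))
E
```

```text
(no output)
```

View pics/w3c.png

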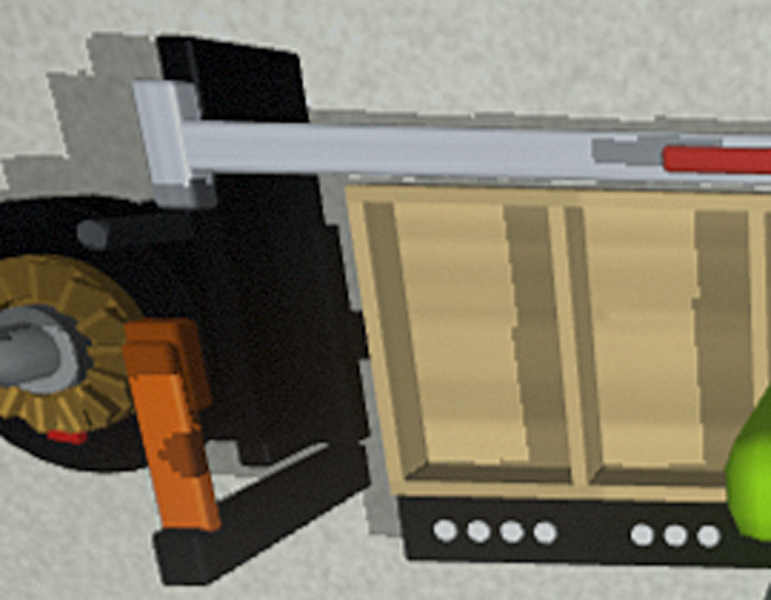

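View pics/w3d.png

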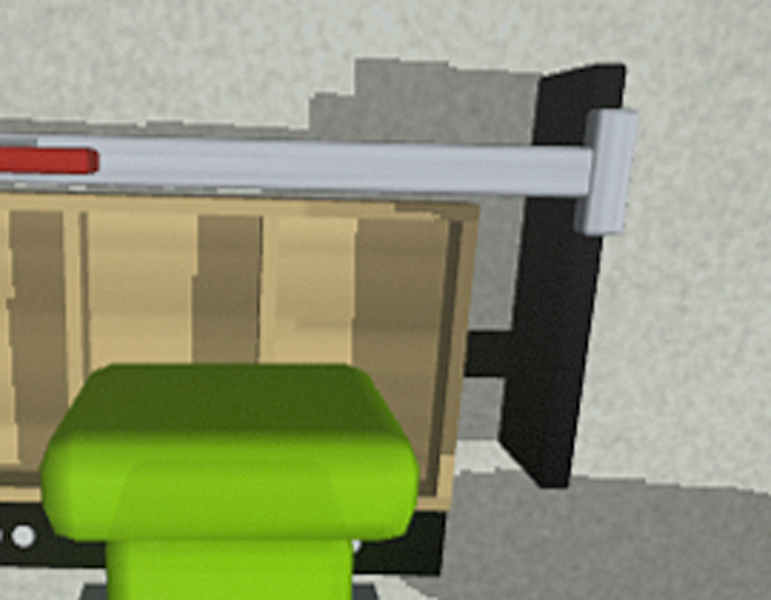

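```bash
cat > fit.py <<'E'
from h import *
from scipy.optimize import least_squares
w=np.load('w3.npy'); i=camera_info("wrist"); i['eye']=w[:3]; i['orientation']=w[3:]
s=camera_info("scene")
k=1/2.857
C=lambda u,v:(u*k,80+v*k); D=lambda u,v:(240+u*k,80+v*k); S=lambda u,v:(140+u/2,150+v/2)
pts=[(i,C(346,185),(-62,-155,26)),(i,D(478,205),(-62,155,26)),(i,C(362,202),(-56,-149,26)),(i,D(463,218),(-56,149,26)),(i,C(548,205),(-56,-79,26)),(i,C(566,206),(-56,-73,26)),(i,D(451,510),(62,155,26)),(i,C(395,497),(62,-155,26))]
def Tr(p,P):
    c,sn=np.cos(p[2]),np.sin(p[2]); P=np.array(P,float); return np.array([p[0]+c*P[0]-sn*P[1],p[1]+sn*P[0]+c*P[1],P[2]])
f=lambda p,Q:np.ravel([proj(ii,Tr(p,P))[0]-np.array(uv) for ii,uv,P in Q])
if __name__=="__main__":
    r=least_squares(f,[635,88,0],args=(pts,)); print(r.x,'\n',r.fun.reshape(-1,2))
    sp=[(s,S(327,229),(-62,-155,26)),(s,S(576,318),(-62,155,26)),(s,S(285,320),(62,-155,26)),(s,S(545,410),(62,155,26))]
    r=least_squares(f,[635,88,0],args=(sp,)); print("scene",r.x,'\n',r.fun.reshape(-1,2))
    t=np.array([633.73,145.33,254.32])
    # toy check: front top edges, predicted if held level
    for P in [(-45.5,-24,34),(-45.5,24,34),(-30.5,-17,27),(-30.5,17,27),(-45.5,-24,-14),(-45.5,24,-14)]: print(P,proj(i,t+np.array(P)))
E
python3 fit.py
```

```text
[634.45  84.4   -0.02] 
 [[-0.67  0.25]
 [ 1.31 -0.62]
 [ 0.2   0.18]
 [ 0.48  0.41]
 [ 0.11  0.51]
 [-0.63  0.27]
 [ 0.26 -0.1 ]
 [-1.13 -0.55]]
scene [633.3   86.79  -0.  ] 
 [[-1.17 -0.7 ]
 [ 0.52 -1.82]
 [-0.81 -0.83]
 [ 1.3   2.69]]
(-45.5, -24, 34) [[250.36 231.32]]
(-45.5, 24, 34) [[392.3  230.72]]
(-30.5, -17, 27) [[275.63 264.55]]
(-30.5, 17, 27) [[367.07 264.18]]
(-45.5, -24, -14) [[270.4  202.61]]
(-45.5, 24, -14) [[371.27 202.19]]
```

```bash
python3 - <<'E'
from h import *
cur(); plan([635.2,122.4,20],np.pi-0.02)
E
```

```text
t 5.35 tcp [633.39 147.34 254.14] xhead 3.138 zax [ 0.  0. -1.] gap 33.0 F [-0.33  0.45 -1.31]
turn [0.   0.   0.02] shift cm [-0.18 -2.51 23.41] dist 23.5 rows>= 5.6
```

>>> step_arm:
  commands: [0,0,0.02,-0.2,-2.5,4,2,0,0,0.02,-0.2,-2.5,8,2,0,0,0.02,-0.2,-2.5,12,2,0,0,0.02,-0.2,-2.5,16,2,0,0,0.02,-0.2,-2.5,18,2]

```text
time_s: 5.77
ee_pos: [632.1, 123.8, 68.4]
orientation: [0.01, 1.0, -0.0, -0.003]
ft_force: [-0.5, 0.4, -2.4]
finger_gap: 33.0
```

>>> step_arm:
  commands: [0,0,0,0,0,0,2,0,0,0,0,0,0,2]

```text
time_s: 5.93
ee_pos: [634.7, 123.6, 73.3]
orientation: [0.01, 1.0, -0.0, -0.001]
ft_force: [0.3, 0.6, -0.6]
finger_gap: 32.9
```

```bash
python3 - <<'E'
from h import *
cur(); plan([635.2,122.4,20],np.pi-0.02); cv2.imwrite("pics/w4.png",camera("wrist"))
E
```

```text
t 5.9333 tcp [634.71 123.63  73.33] xhead 3.121 zax [-0. -0. -1.] gap 32.9 F [ 0.32  0.61 -0.56]
turn [-0. -0. -0.] shift cm [-0.06 -0.12  5.33] dist 5.3 rows>= 1.3
```

View pics/w4.png

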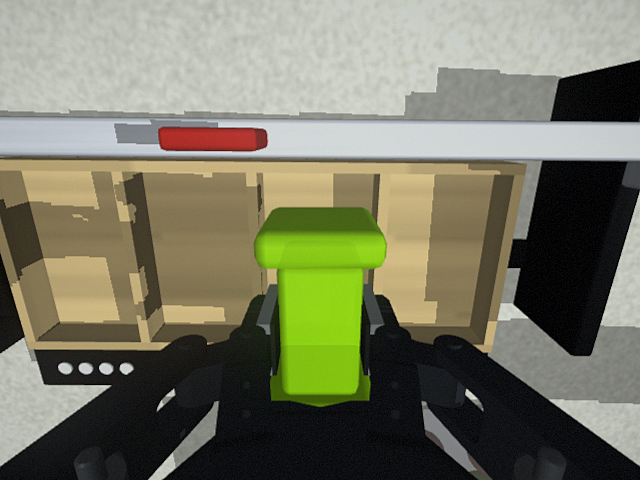

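The toy hangs level, centred between the dividers of pocket 2 (columns 265 and 378, toy at 320), so I lower it.

>>> step_arm:
  commands: [0,0,0,-0.1,-0.1,1.5,2,0,0,0,-0.1,-0.1,3,2,0,0,0,-0.1,-0.1,4.3,2,0,0,0,-0.1,-0.1,5.3,2,0,0,0,-0.1,-0.1,5.3,2]

```text
time_s: 6.4
ee_pos: [635.8, 121.4, 19.7]
orientation: [0.011, 1.0, -0.0, -0.001]
ft_force: [-1.4, -0.6, -1.4]
finger_gap: 32.9
```

>>> step_arm:
  commands: [0,0,0,0,0,0.1,3.4,0,0,0,0,0,0.1,4.2,0,0,0,0,0,0.1,4.2,0,0,0,0,0,0.1,4.2]

```text
time_s: 6.73
ee_pos: [637.1, 121.2, 20.7]
orientation: [0.011, 1.0, 0.0, 0.001]
ft_force: [-0.5, -0.4, 0.0]
finger_gap: 42.3
```

>>> step_arm:
  commands: [0,0,0,0,0,-2,4.2,0,0,0,0,0,-4.5,4.2,0,0,0,0,0,-8,6,0,0,0,0,0,-12,6,0,0,0,0,0,-16,6]

```text
time_s: 7.15
ee_pos: [636.1, 120.8, 181.7]
orientation: [0.012, 1.0, -0.0, -0.0]
ft_force: [1.9, 0.3, 0.2]
finger_gap: 60.1
```

```bash
python3 - <<'E'
from h import *
cur(); cv2.imwrite("pics/w5.png",camera("wrist"))
i=camera_info("scene"); cv2.imwrite("pics/s5.png",camera("scene"))
for r in look_for("scene","bead_ring_c"): print(r,proj(i,r['location']))
E
```

```text
t 7.15 tcp [636.08 120.82 181.72] xhead 3.119 zax [-0. -0. -1.] gap 60.1 F [1.95 0.27 0.23]
{'location': [437.8, -12.1, 20.4], 'conf': 0.66} [[342.77 227.75]]
```

View pics/w5.png

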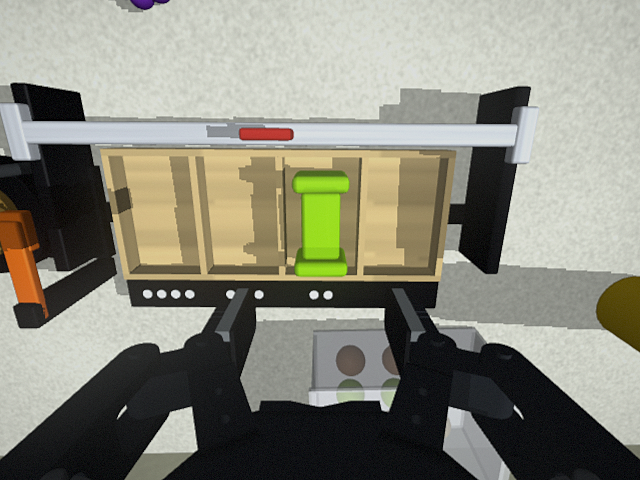

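View pics/s5.png

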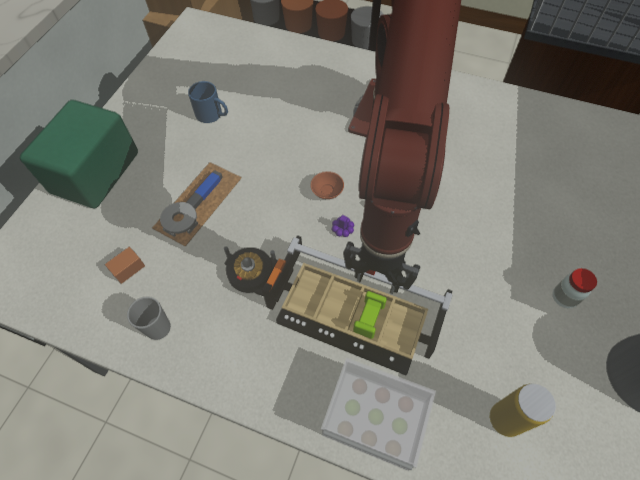

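The foot toy lies flat in pocket 2 (pixel 320,225). Of the violet rings, (343,226) is about 432 mm from the base and (385,208) about 351 mm, so I take the first.

>>> step_arm:
  commands: [0,0,0,3,-2,0,8.5,0,0,0,6.5,-4,0,8.5,0,0,0,10,-6.5,0,8.5,0,0,0,13,-9,0,8.5,0,0,0,16,-11,0,8.5]

```text
time_s: 7.72
ee_pos: [471.6, 13.0, 178.6]
orientation: [0.012, 1.0, -0.0, -0.001]
ft_force: [-0.0, -0.9, 0.9]
finger_gap: 84.9
```

>>> step_arm:
  commands: [0,0,0.02,3,-2,0,8.5,0,0,0.02,4.4,-2.6,0,8.5,0,0,0.02,4.4,-2.6,0,8.5,0,0,0.02,4.4,-2.6,0,8.5,0,0,0.02,4.4,-2.6,0,8.5]

```text
time_s: 8.13
ee_pos: [429.9, -9.7, 179.7]
orientation: [0.021, 1.0, 0.0, 0.0]
ft_force: [0.4, -0.2, -0.2]
finger_gap: 85.1
```

```bash
python3 - <<'E'
from h import *
cur(); i=camera_info("wrist"); a=camera("wrist"); cv2.imwrite("pics/w6.png",a)
np.save('w6.npy',np.r_[i['eye'],i['orientation']])
for r in look_for("wrist","bead_ring_c"): print(r,proj(i,r['location']))
E
```

```text
t 8.1333 tcp [429.94  -9.73 179.69] xhead 3.099 zax [ 0.  0. -1.] gap 85.1 F [ 0.37 -0.23 -0.22]
{'location': [341.5, 66.0, 19.2], 'conf': 0.81} [[404.84 114.89]]
{'location': [426.1, -13.9, 18.5], 'conf': 0.56} [[315.83 214.7 ]]
{'location': [574.3, 49.2, 25.5], 'conf': 0.37} [[382.17 351.55]]
```

View pics/w6.png

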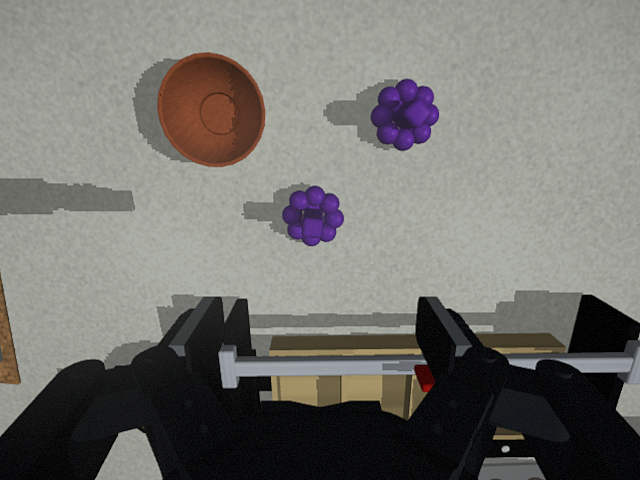

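```bash
python3 - <<'E'
from h import *
a=cv2.imread("pics/w6.png")[175:255,270:360]
b=cv2.resize(a,(675,600),interpolation=cv2.INTER_CUBIC); b=cv2.convertScaleAbs(b,alpha=1.8)
cv2.imwrite("pics/w6c.png",b); cur()
E
```

```text
t 8.2333 tcp [430.07  -9.71 179.51] xhead 3.1 zax [-0. -0. -1.] gap 84.9 F [ 0.27 -0.76 -0.19]
```

View pics/w6c.png

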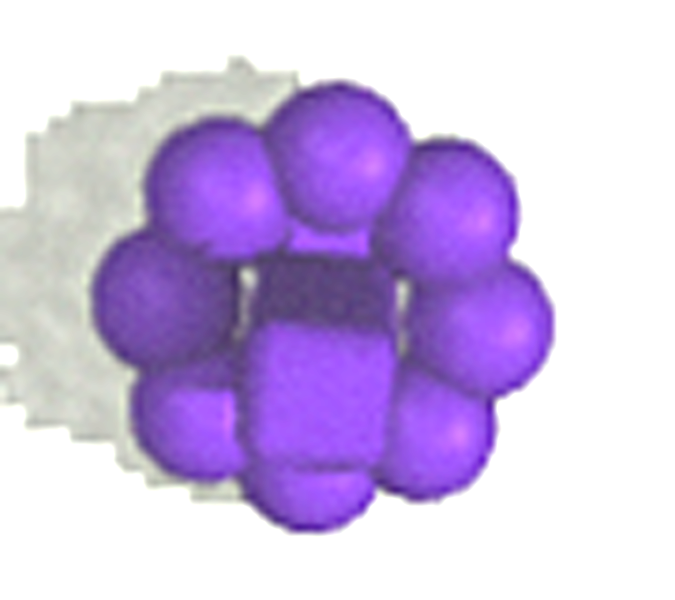

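```bash
python3 - <<'E'
from h import *
w=np.load('w6.npy'); i=camera_info("wrist"); i['eye']=w[:3]; i['orientation']=w[3:]
p=ray(i,(312.8,227.5),53); print(p)
print(ray(i,(270+323/7.5,175+310/7.5),10))
cur(); plan([p[0],p[1],90],3.1-.08)
E
```

```text
[428.65 -16.18  53.  ]
[429.67 -16.81  10.  ]
t 8.2333 tcp [430.07  -9.71 179.51] xhead 3.1 zax [-0. -0. -1.] gap 84.9 F [ 0.27 -0.76 -0.19]
turn [-0.   -0.    0.08] shift cm [ 0.11 -0.65  8.95] dist 9.0 rows>= 2.2
```

>>> step_arm:
  commands: [0,0,0.08,0.1,-0.6,4,8.5,0,0,0.08,0.1,-0.6,8,8.5,0,0,0.08,0.1,-0.6,9,8.5,0,0,0.08,0.1,-0.6,9,8.5,0,0,0.08,0.1,-0.6,9,8.5]

```text
time_s: 8.65
ee_pos: [428.6, -16.1, 90.3]
orientation: [0.061, 0.998, -0.0, -0.0]
ft_force: [0.3, 0.2, 0.8]
finger_gap: 84.9
```

```bash
python3 - <<'E'
from h import *
cur(); i=camera_info("wrist"); a=camera("wrist"); cv2.imwrite("pics/w7.png",a)
plan([428.8,-16.4,26],3.02)
for P in [(428.8,-16.4,53)]: print(proj(i,P))
E
```

```text
t 8.65 tcp [428.6  -16.05  90.32] xhead 3.02 zax [-0. -0. -1.] gap 84.9 F [0.26 0.18 0.83]
turn [-0.  0. -0.] shift cm [ 0.06 -0.05  6.52] dist 6.5 rows>= 1.6
[[320.53 271.43]]
```

View pics/w7.png

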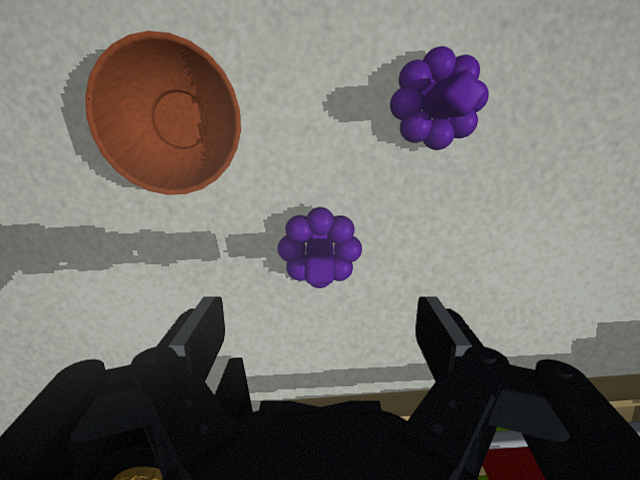

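>>> step_arm:
  commands: [0,0,0,0.1,0,3,8.5,0,0,0,0.1,0,6.4,8.5,0,0,0,0.1,0,6.4,6,0,0,0,0.1,0,6.4,3,0,0,0,0.1,0,6.4,0.5]

```text
time_s: 9.12
ee_pos: [428.7, -15.9, 27.9]
orientation: [0.061, 0.998, 0.0, 0.001]
ft_force: [0.1, -0.5, -0.5]
finger_gap: 51.0
```

>>> step_arm:
  commands: [0,0,0,0,0,0,0.5,0,0,0,0,0,0,0.5,0,0,0,0,0,0,0.5,0,0,0,0,0,0,0.5,0,0,0,0,0,0,0.5]

```text
time_s: 9.53
ee_pos: [428.5, -15.8, 27.4]
orientation: [0.061, 0.998, 0.001, 0.001]
ft_force: [-1.6, 0.2, 10.9]
finger_gap: 16.9
```

>>> step_arm:
  commands: [0,0,0,0,0,-3,0.5,0,0,0,0,0,-6,0.5,0,0,0,0,0,-10,0.5,0,0,0,0,0,-13,0.5,0,0,0,0,0,-13,0.5]

```text
time_s: 9.95
ee_pos: [430.6, -16.0, 162.4]
orientation: [0.062, 0.998, 0.001, 0.005]
ft_force: [1.2, -0.1, 0.5]
finger_gap: 16.8
```

```bash
python3 - <<'E'
from h import *
cur(); a=camera("wrist"); cv2.imwrite("pics/w8.png",a)
from fit import Tr
p=Tr([634.45,84.4,-0.02],(0,-114,0)); print(p)
plan([p[0],p[1],160],np.pi-0.02)
E
```

```text
t 9.95 tcp [430.56 -15.97 162.38] xhead 3.018 zax [ 0.01  0.   -1.  ] gap 16.8 F [ 1.22 -0.11  0.5 ]
[632.17 -29.58   0.  ]
turn [ 0.    0.01 -0.1 ] shift cm [-20.29   1.13   0.1 ] dist 20.3 rows>= 4.9
```

View pics/w8.png

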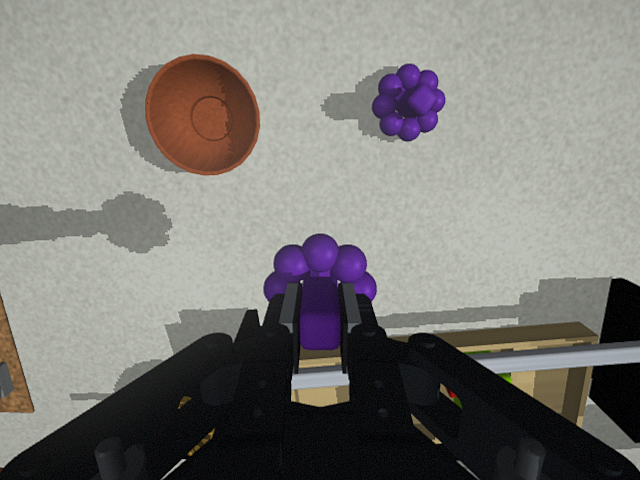

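The ring is held by its toggle at (320,310) and is level. I carry it over pocket 4.

>>> step_arm:
  commands: [0,0,-0.1,-4,0.2,0,0.5,0,0,-0.1,-8,0.4,0,0.5,0,0,-0.1,-12,0.7,0,0.5,0,0,-0.1,-16,0.9,0,0.5,0,0,-0.1,-19,1.1,0,0.5]

```text
time_s: 10.42
ee_pos: [619.2, -28.4, 154.5]
orientation: [0.011, 1.0, -0.0, -0.0]
ft_force: [0.1, -0.4, 0.5]
finger_gap: 17.2
```

>>> step_arm:
  commands: [0,0,0,-1.3,0,0,0.5,0,0,0,-1.3,0,3,0.5,0,0,0,-1.3,0,6,0.5,0,0,0,-1.3,0,6,0.5,0,0,0,-1.3,0,6,0.5]

```text
time_s: 10.83
ee_pos: [628.3, -28.8, 94.0]
orientation: [0.011, 1.0, -0.0, -0.002]
ft_force: [0.0, -0.2, -0.2]
finger_gap: 16.6
```

```bash
python3 - <<'E'
from h import *
cur(); a=camera("wrist"); cv2.imwrite("pics/w9.png",a)
plan([632.2,-29.6,33],np.pi-0.02)
E
```

```text
t 10.8333 tcp [628.29 -28.83  94.  ] xhead 3.119 zax [-0. -0. -1.] gap 16.6 F [ 0.03 -0.22 -0.2 ]
turn [-0. -0. -0.] shift cm [-0.26 -0.06  6.3 ] dist 6.3 rows>= 1.5
```

View pics/w9.png

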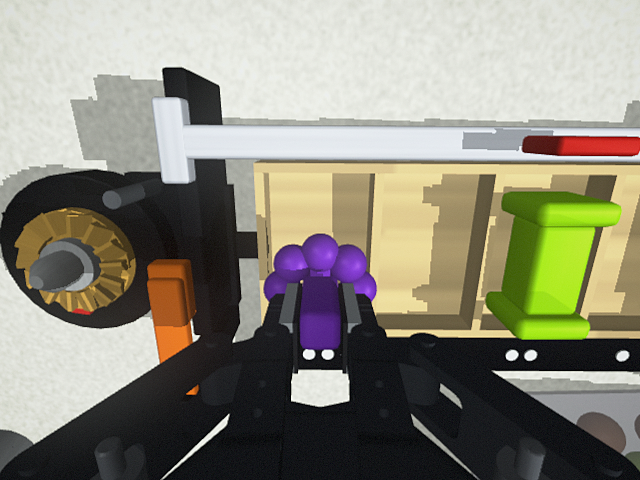

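```bash
python3 - <<'E'
from h import *
i=camera_info("wrist")
for uv in [(191,265),(196,320),(150,265)]: print(ray(i,uv,95),ray(i,uv,85))
s=camera_info("scene")
c2=lambda u,v:(200+u/6,225+v/6)
for uv in [(518,215),(480,200),(440,360),(400,345)]: print(ray(s,c2(*uv),95))
E
```

```text
[609.66 -88.81  95.  ] [613.66 -93.07  85.  ]
[638.58 -90.34  95.  ] [644.6 -94.7  85. ]
[ 609.25 -107.79   95.  ] [ 613.22 -113.37   85.  ]
[608.03 -88.35  95.  ]
[ 607.22 -104.21   95.  ]
[672.77 -91.72  95.  ]
[ 672.44 -107.83   95.  ]
```

>>> step_arm:
  commands: [0,0,0.12,-0.2,0,-1,0.5,0,0,0.24,-0.2,0,-1,0.5,0,0,0.36,-0.2,0,-1,0.5,0,0,0.48,-0.2,0,-1,0.5,0,0,0.6,-0.2,0,-1,0.5]

```text
time_s: 11.3
ee_pos: [633.2, -28.8, 108.5]
orientation: [0.309, 0.951, 0.001, 0.002]
ft_force: [-0.5, 0.7, -0.7]
finger_gap: 16.7
```

>>> step_arm:
  commands: [0,0,0.12,0,0,0,0.5,0,0,0.24,0,0,0,0.5,0,0,0.36,0,0,0,0.5,0,0,0.48,0,0,0,0.5,0,0,0.6,0,0,0,0.5]

```text
time_s: 11.72
ee_pos: [633.1, -28.6, 108.4]
orientation: [0.576, 0.817, 0.001, 0.001]
ft_force: [0.1, 0.3, -1.6]
finger_gap: 16.7
```

>>> step_arm:
  commands: [0,0,0.12,0,0,0,0.5,0,0,0.24,0,0,0,0.5,0,0,0.37,0,0,0,0.5,0,0,0.37,0,0,0,0.5,0,0,0.37,0,0,0,0.5]

```text
time_s: 12.13
ee_pos: [632.8, -28.5, 107.5]
orientation: [0.714, 0.701, 0.001, 0.001]
ft_force: [0.3, -0.1, -1.2]
finger_gap: 16.7
```

```bash
python3 - <<'E'
from h import *
cur(); a=camera("wrist"); cv2.imwrite("pics/w10.png",a)
plan([632.2,-29.6,33],np.pi/2-0.02)
E
```

```text
t 12.1333 tcp [632.83 -28.5  107.48] xhead 1.553 zax [ 0.  0. -1.] gap 16.7 F [ 0.25 -0.12 -1.17]
turn [ 0. -0.  0.] shift cm [-0.11 -0.06  7.42] dist 7.4 rows>= 1.8
```

View pics/w10.png

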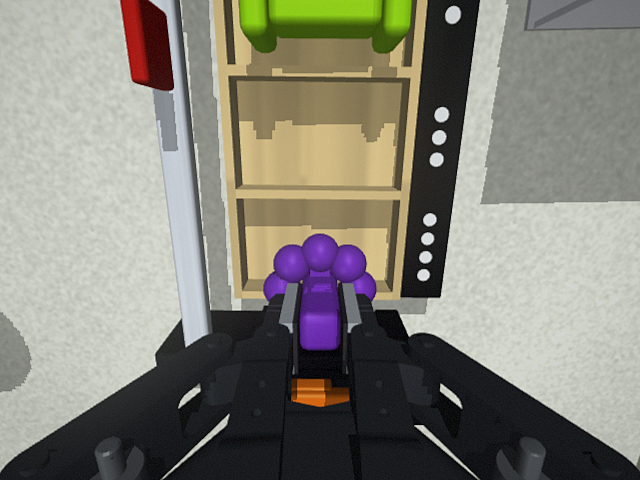

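```bash
python3 - <<'E'
from h import *
i=camera_info("wrist")
for uv in [(320,187),(320,199),(320,68),(320,79)]: print(ray(i,uv,26))
for uv in [(237,245),(395,245)]: print(ray(i,uv,26))
# ring bead centre predicted if hung level (bead front top)
t,_=pose(); print(proj(i,t+np.array([0,20,-17.])))
cur()
E
```

```text
[633.13  12.38  26.  ]
[633.     4.23  26.  ]
[634.26  84.62  26.  ]
[634.16  78.54  26.  ]
[573.72 -27.77  26.  ]
[685.65 -29.62  26.  ]
[[320.11 248.1 ]]
t 12.1833 tcp [632.68 -28.57 107.16] xhead 1.553 zax [ 0.  0. -1.] gap 17.0 F [ 0.1   0.92 -0.76]
```

>>> step_arm:
  commands: [0,0,0,-0.1,-0.05,2.5,0.5,0,0,0,-0.1,-0.05,4.5,0.5,0,0,0,-0.1,-0.05,6,0.5,0,0,0,-0.1,-0.05,7.3,0.5,0,0,0,-0.1,-0.05,7.4,0.5]

```text
time_s: 12.6
ee_pos: [631.6, -29.9, 30.8]
orientation: [0.714, 0.7, -0.0, -0.0]
ft_force: [-0.3, 0.7, -0.6]
finger_gap: 17.0
```

>>> step_arm:
  commands: [0,0,0,0,0,0,0.5,0,0,0,0,0,0.1,0.5]

```text
time_s: 12.77
ee_pos: [631.9, -29.9, 31.1]
orientation: [0.715, 0.7, 0.0, 0.0]
ft_force: [1.0, -0.6, -0.3]
finger_gap: 17.0
```

>>> step_arm:
  commands: [0,0,0,0,0,0,2,0,0,0,0,0,0,4,0,0,0,0,0,0,4,0,0,0,0,0,-0.5,4,0,0,0,0,0,-1.5,4]

```text
time_s: 13.18
ee_pos: [630.8, -29.7, 45.4]
orientation: [0.715, 0.699, -0.001, -0.001]
ft_force: [-0.1, 0.4, -0.7]
finger_gap: 40.0
```

>>> step_arm:
  commands: [0,0,0,0,0,-3,4,0,0,0,0,0,-7,4,0,0,0,0,0,-11,4,0,0,0,0,0,-14,4,0,0,0,0,0,-15,4]

```text
time_s: 13.6
ee_pos: [633.6, -30.7, 202.2]
orientation: [0.715, 0.699, 0.003, 0.002]
ft_force: [1.3, -0.4, -0.1]
finger_gap: 40.0
```

```bash
python3 - <<'E'
from h import *
cur(); a=camera("wrist"); cv2.imwrite("pics/w11.png",a)
E
```

```text
t 13.6 tcp [633.63 -30.65 202.23] xhead 1.548 zax [ 0.01  0.   -1.  ] gap 40.0 F [ 1.29 -0.4  -0.11]
```

View pics/w11.png

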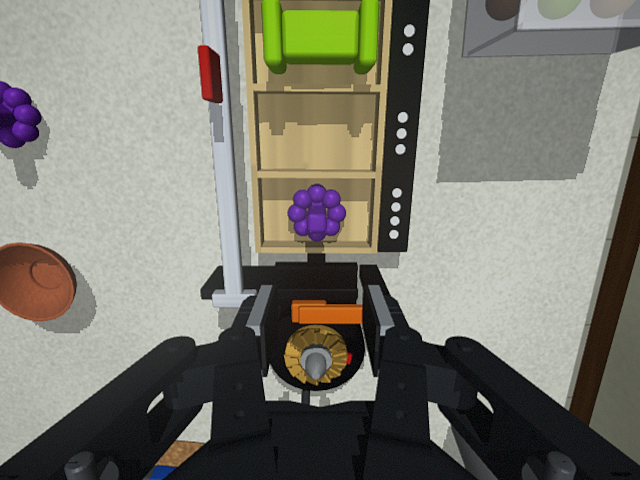

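```bash
python3 - <<'E'
from fit import *
for uv in [C(665,148),D(97,150),C(665,165),D(97,168)]: print(ray(i,uv,98))
# bar near/far edges z 72
for uv in [C(300,122),C(300,174),D(400,144),D(400,192)]: print(ray(i,uv,72))
print(np.array(Tr([634.45,84.4,-0.02],(-80,0,0))))
print(proj(camera_info("scene"),Tr([634.45,84.4,-.02],(0,-270,69))))
j=camera_info("wrist"); a=camera("wrist"); cv2.imwrite("pics/w12.png",a); cur()
print("studtip pred px", proj(j,Tr([634.45,84.4,-.02],(0,-270,69))))
cv2.imwrite("pics/w12c.png",cv2.resize(a[290:420,240:400],(738,600),interpolation=cv2.INTER_CUBIC)); np.save("w12.npy",np.r_[j['eye'],j['orientation']])
E
```

```text
[555.76  70.62  98.  ]
[556.48 105.81  98.  ]
[560.63  70.22  98.  ]
[561.65 105.58  98.  ]
[547.21 -53.    72.  ]
[563.33 -56.2   72.  ]
[555.05 200.97  72.  ]
[570.13 201.72  72.  ]
[554.47  86.     0.  ]
[[244.92 260.43]]
t 13.7 tcp [632.91 -30.1  199.14] xhead 1.549 zax [ 0.01  0.   -1.  ] gap 40.1 F [ 0.03 -0.57 -0.28]
studtip pred px [[317.77 375.67]]
```

View pics/w12c.png

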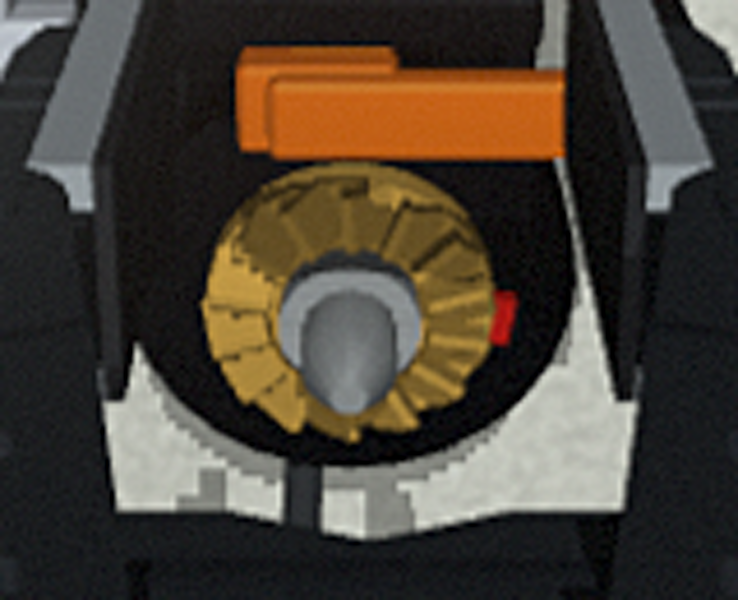

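>>> step_arm:
  commands: [0,0,0.12,2.4,-2.4,0,2,0,0,0.24,4.8,-4.8,0,0,0,0,0.36,7.2,-7.2,0,0,0,0,0.48,9.6,-9.6,0,0,0,0,0.6,11.8,-12,0,0]

```text
time_s: 14.12
ee_pos: [517.9, 86.7, 194.5]
orientation: [0.881, 0.473, -0.001, -0.0]
ft_force: [0.3, 0.7, -0.4]
finger_gap: 0.2
```

>>> step_arm:
  commands: [0,0,0.12,0,0,1,0,0,0,0.24,0,0,2,0,0,0,0.36,0,0,3,0,0,0,0.48,0,0,4,0,0,0,0.6,0,0,5,0]

```text
time_s: 14.53
ee_pos: [519.0, 85.6, 144.5]
orientation: [0.982, 0.191, -0.001, 0.0]
ft_force: [-0.6, -0.4, -0.3]
finger_gap: -0.1
```

>>> step_arm:
  commands: [0,0,0.12,0,0,0,0,0,0,0.24,0,0,0,0,0,0,0.37,0,0,0,0,0,0,0.37,0,0,0,0,0,0,0.37,0,0,0,0]

```text
time_s: 14.95
ee_pos: [519.3, 85.5, 145.2]
orientation: [1.0, 0.012, -0.001, 0.001]
ft_force: [0.7, -0.3, -0.5]
finger_gap: -0.0
```

```bash
python3 - <<'E'
from h import *
cur(); a=camera("wrist"); cv2.imwrite("pics/w13.png",a)
plan([520,88,80],-0.02)
print(get_obs()['q'])
E
```

```text
t 14.95 tcp [519.28  85.52 145.22] xhead 0.024 zax [-0. -0. -1.] gap -0.0 F [ 0.7  -0.31 -0.47]
turn [0.   0.   0.04] shift cm [ 0.07 -0.25  6.54] dist 6.5 rows>= 1.6
[-1.14  0.22  1.02  1.91 -0.21  1.12 -1.59]
```

View pics/w13.png

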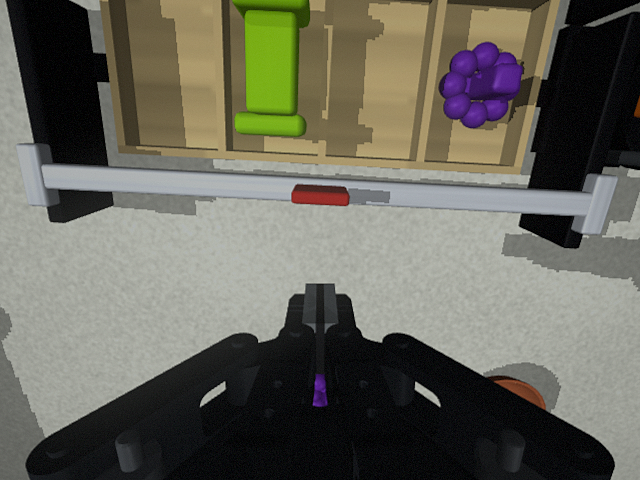

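>>> step_arm:
  commands: [0,0,0.04,0,-0.2,3,0,0,0,0.04,0,-0.2,6,0,0,0,0.04,0,-0.2,6.4,0,0,0,0.04,0,-0.2,6.4,0,0,0,0.04,0,-0.2,6.4,0]

```text
time_s: 15.42
ee_pos: [520.2, 87.1, 82.8]
orientation: [1.0, -0.009, 0.0, 0.0]
ft_force: [0.2, -0.3, 0.2]
finger_gap: 0.3
```

>>> step_arm:
  commands: [0,0,0,1,0,0,0,0,0,0,2,0,0,0,0,0,0,3,0,0,0,0,0,0,4,0,0,0,0,0,0,5,0,0,0]

```text
time_s: 15.83
ee_pos: [571.3, 86.6, 82.3]
orientation: [1.0, -0.01, 0.0, 0.0]
ft_force: [-0.8, -1.1, 1.0]
finger_gap: 0.2
```

>>> step_arm:
  commands: [0,0,0,1,0,0,0,0,0,0,2,0,0,0,0,0,0,3,0,0,0,0,0,0,3.5,0,0,0,0,0,0,4,0,0,0]

```text
time_s: 16.25
ee_pos: [610.0, 85.4, 81.6]
orientation: [1.0, -0.01, -0.001, 0.0]
ft_force: [-3.1, -1.0, 2.1]
finger_gap: 0.3
```

```bash
python3 - <<'E'
from h import *
cur(); a=camera("wrist"); cv2.imwrite("pics/w14.png",a)
E
```

```text
t 16.25 tcp [610.05  85.4   81.56] xhead -0.02 zax [-0. -0. -1.] gap 0.3 F [-3.07 -0.97  2.12]
```

View pics/w14.png

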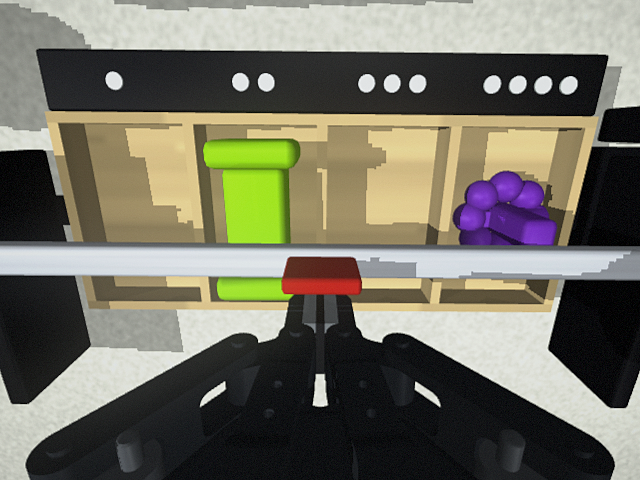

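>>> step_arm:
  commands: [0,0,0,0.4,0,0,0,0,0,0,0.8,0,0,0,0,0,0,1,0,0,0,0,0,0,1.2,0,0,0,0,0,0,1.2,0,0,0]

```text
time_s: 16.72
ee_pos: [615.1, 85.4, 81.0]
orientation: [1.0, -0.01, -0.008, -0.001]
ft_force: [-37.7, 0.8, 26.7]
finger_gap: -0.3
```

>>> step_arm:
  commands: [0,0,0,0.3,0,0,0,0,0,0,0.3,0,0,0]

```text
time_s: 16.88
ee_pos: [615.1, 85.4, 80.5]
orientation: [1.0, -0.01, -0.011, -0.001]
ft_force: [-49.4, 0.3, 36.2]
finger_gap: -0.3
```

>>> step_arm:
  commands: [0,0,0,0.3,0,0,0,0,0,0,0.3,0,0,0]

```text
time_s: 17.05
ee_pos: [615.2, 85.4, 80.2]
orientation: [1.0, -0.01, -0.014, -0.001]
ft_force: [-64.6, 0.7, 45.6]
finger_gap: 0.1
```

>>> step_arm:
  commands: [0,0,0,-1.8,0,0,0,0,0,0,-4,0,0,0,0,0,0,-6,0,0,0,0,0,0,-8,0,-2,0,0,0,0,-10,0,-5,0]

```text
time_s: 17.47
ee_pos: [525.7, 87.2, 130.3]
orientation: [1.0, -0.01, -0.002, 0.001]
ft_force: [0.1, 1.7, 2.2]
finger_gap: 0.3
```

```bash
python3 - <<'E'
from h import *
cur(); i=camera_info("wrist"); a=camera("wrist"); cv2.imwrite("pics/w15.png",a)
b=camera("side"); cv2.imwrite("pics/sd15.png",cv2.resize(b[140:360,190:490],(800,587)))
E
```

```text
t 17.4667 tcp [525.73  87.23 130.31] xhead -0.02 zax [-0. -0. -1.] gap 0.3 F [0.11 1.66 2.23]
```

View pics/w15.png

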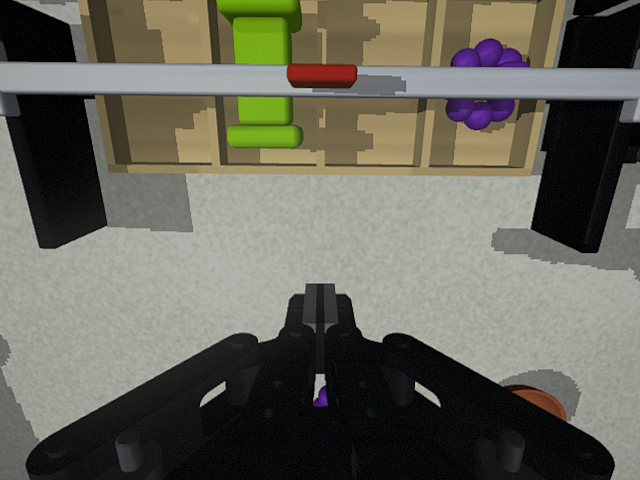

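View pics/sd15.png

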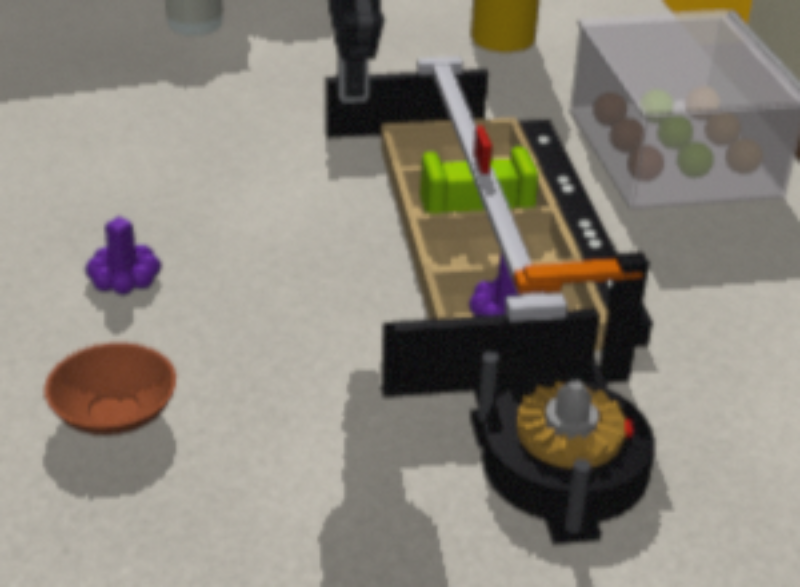

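```bash
python3 - <<'E'
from h import *
i=camera_info("wrist"); cur()
a=camera("wrist"); m=cv2.inRange(cv2.cvtColor(a,cv2.COLOR_BGR2HSV),(0,150,80),(6,255,255))
n,l,st,ce=cv2.connectedComponentsWithStats(m); k=[j for j in range(1,n) if st[j][1]<150 and st[j][4]>200][0]; x,y,w,h=st[k][:4]; print(st[k])
for v,z in [(y,98),(y+h*0.55,98),(y+h,84),(y+h,72)]: print(ray(i,(x+w/2,v),z))
E
```

```text
t 17.5667 tcp [528.14  88.23 135.45] xhead -0.019 zax [ 0.  0. -1.] gap 0.1 F [0.97 0.92 0.06]
[ 291   72   67   17 1068]
[632.46  83.36  98.  ]
[628.27  83.41  98.  ]
[626.45  83.31  84.  ]
[627.87  83.19  72.  ]
```

```bash
python3 - <<'E'
from h import *
a0=cv2.imread("pics/side0.png"); a1=camera("side"); i=camera_info("side")
s0=cv2.imread("pics/scene0.png"); s1=camera("scene"); j=camera_info("scene")
cv2.imwrite("pics/sc16.png",s1)
for n,ii,x,box in [("side0",i,a0,(300,170,430,240)),("side1",i,a1,(300,170,430,240)),("sc0",j,s0,(330,240,420,320)),("sc1",j,s1,(330,240,420,320))]:
    u0,v0,u1,v1=box; c=x[v0:v1,u0:u1]
    h=cv2.cvtColor(c,cv2.COLOR_BGR2HSV); m=cv2.inRange(h,(0,140,60),(7,255,255))|cv2.inRange(h,(174,140,60),(180,255,255))
    k,l,st,ce=cv2.connectedComponentsWithStats(m)
    if k<2: print(n,"none"); continue
    b=1+st[1:,4].argmax(); uv=ce[b]+[u0,v0]; print(n,st[b],uv,ray(ii,uv,90))
E
```

```text
side0 [36 19  5 18 69] [337.83 197.01] [559.27  78.72  90.  ]
side1 [69 17  6 18 71] [370.87 195.34] [628.6   75.94  90.  ]
sc0 [32 24 13  6 28] [368.18 266.64] [554.67  87.59  90.  ]
sc1 [20 50 15  8 44] [356.89 293.59] [625.44  84.93  90.  ]
```

```bash
python3 - <<'E'
from h import *
i=camera_info("wrist"); cur()
t,Rc=pose(); T0=np.array([610.05,85.4,81.56])
i['eye']=i['eye']-t+T0
for uv,z in [((321,257),98),((321,280),98),((321,294),98),((321,294),80),((321,294),72),((322,246),72),((322,279),72)]: print(uv,z,ray(i,uv,z)-[T0[0],0,0])
a=cv2.imread("pics/w14.png")[230:330,260:390]; cv2.imwrite("pics/w14c.png",cv2.resize(a,(780,600),interpolation=cv2.INTER_CUBIC))
a=cv2.imread("pics/w15.png")[40:140,250:380]; cv2.imwrite("pics/w15c.png",cv2.resize(a,(780,600),interpolation=cv2.INTER_CUBIC))
E
```

```text
t 17.7167 tcp [528.37  88.03 132.13] xhead -0.019 zax [ 0.  0. -1.] gap 0.4 F [ 0.31  0.11 -0.8 ]
(321, 257) 98 [28.03 83.46 98.  ]
(321, 280) 98 [17.91 83.62 98.  ]
(321, 294) 98 [11.52 83.73 98.  ]
(321, 294) 80 [ 2.3  83.84 80.  ]
(321, 294) 72 [-1.8  83.89 72.  ]
(322, 246) 72 [23.79 82.99 72.  ]
(322, 279) 72 [ 6.45 83.26 72.  ]
```

View pics/w14c.png

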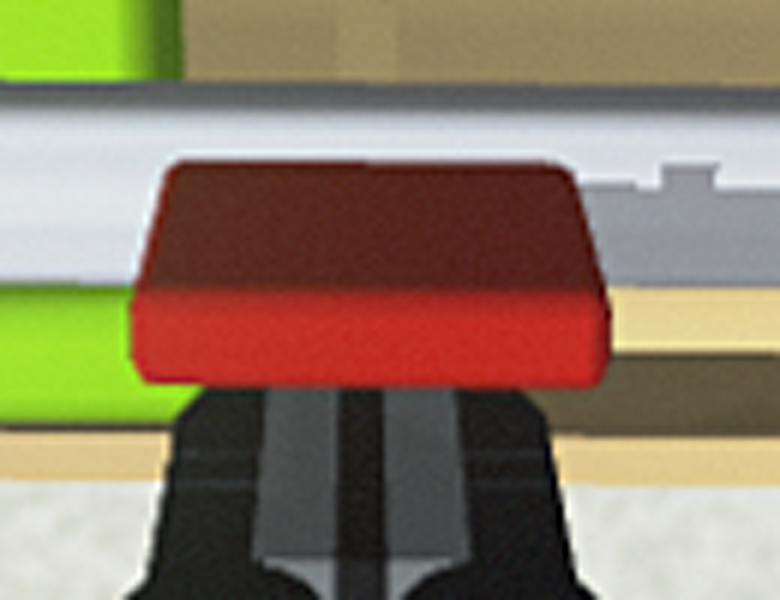

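View pics/w15c.png

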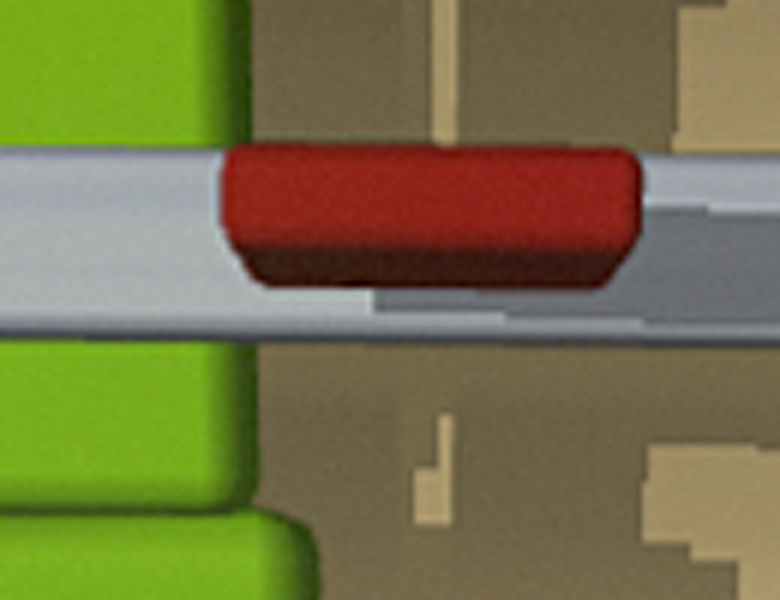

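```bash
python3 - <<'E'
from h import *
i=camera_info("wrist"); t,Rc=pose(); e=i['eye']-t
i['eye']=e+np.array([525.73,87.23,130.31]); print(ray(i,(322,81.2),98),ray(i,(322,64.2),98))
# before push, w13
i['eye']=e+np.array([519.28,85.52,145.22]); i['orientation']=(R.from_rotvec([0,0,0.043])*R.from_quat(i['orientation'])).as_quat()
a=cv2.imread("pics/w13.png")[160:230,270:370]; cv2.imwrite("pics/w13c.png",cv2.resize(a,(800,560),interpolation=cv2.INTER_CUBIC))
for v in range(184,208,4): print(v,ray(i,(320,v),98))
E
```

```text
[625.14  83.53  98.  ] [632.48  83.42  98.  ]
184 [567.38  82.48  98.  ]
188 [565.11  82.43  98.  ]
192 [562.81  82.37  98.  ]
196 [560.51  82.31  98.  ]
200 [558.18  82.25  98.  ]
204 [555.84  82.19  98.  ]
```

View pics/w13c.png

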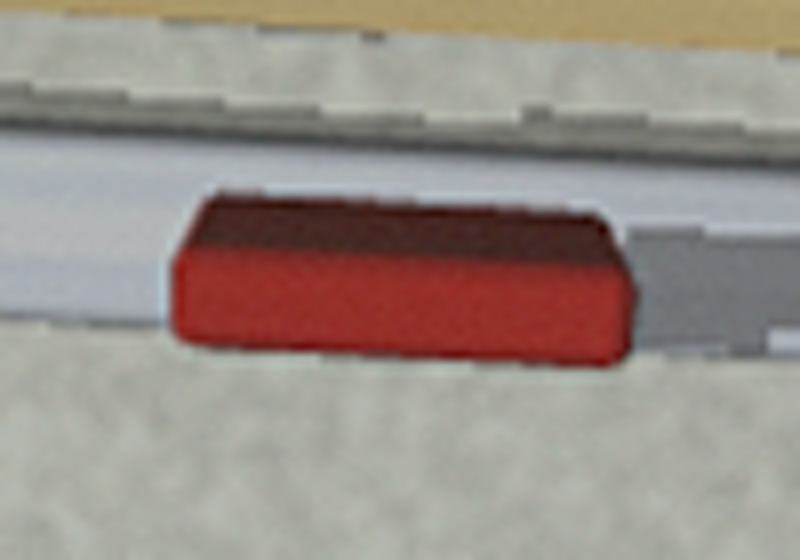

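```bash
python3 - <<'E'
from h import *
cur(); plan([590,85.2,112],-0.02)
E
```

```text
t 17.7167 tcp [528.37  88.03 132.13] xhead -0.019 zax [ 0.  0. -1.] gap 0.4 F [ 0.31  0.11 -0.8 ]
turn [-0. -0.  0.] shift cm [6.17 0.17 2.02] dist 6.5 rows>= 1.6
```

>>> step_arm:
  commands: [0,0,0,3,0.1,2.5,0,0,0,0,6,0.2,4.5,0,0,0,0,6.5,0.2,4.5,0,0,0,0,7.3,0.2,4.5,0,0,0,0,7.8,0.2,4.5,0]

```text
time_s: 18.13
ee_pos: [606.4, 82.6, 86.2]
orientation: [1.0, -0.011, -0.001, 0.001]
ft_force: [-0.8, 0.3, -0.5]
finger_gap: 0.0
```

>>> step_arm:
  commands: [0,0,0,0.2,0,0,0,0,0,0,0.4,0,0,0]

```text
time_s: 18.3
ee_pos: [610.1, 83.6, 87.7]
orientation: [1.0, -0.01, 0.0, -0.0]
ft_force: [0.1, -0.2, 0.1]
finger_gap: -0.0
```

>>> step_arm:
  commands: [0,0,0,0.2,0,0,0,0,0,0,0.2,0,0,0]

```text
time_s: 18.47
ee_pos: [612.1, 84.1, 87.7]
orientation: [1.0, -0.01, 0.001, -0.0]
ft_force: [0.4, -0.1, 0.4]
finger_gap: 0.1
```

>>> step_arm:
  commands: [0,0,0,0.2,0,0,0,0,0,0,0.2,0,0,0]

```text
time_s: 18.63
ee_pos: [614.0, 84.0, 87.4]
orientation: [1.0, -0.01, 0.0, -0.0]
ft_force: [-0.3, 0.3, 0.2]
finger_gap: 0.3
```

>>> step_arm:
  commands: [0,0,0,0.2,0,0,0,0,0,0,0.2,0,0,0]

```text
time_s: 18.8
ee_pos: [614.8, 83.9, 86.9]
orientation: [1.0, -0.01, -0.001, -0.0]
ft_force: [-4.7, 0.7, 4.5]
finger_gap: -0.0
```

>>> step_arm:
  commands: [0,0,0,-2,0,0,0,0,0,0,-4,0,-2,0,0,0,0,-7,-3,-5,3,0,0,0,-8,2,-8,5,0,0,0,-9,6,-11,8.5]

```text
time_s: 19.22
ee_pos: [529.6, 49.1, 181.5]
orientation: [1.0, -0.006, -0.001, -0.0]
ft_force: [1.4, -0.8, 1.0]
finger_gap: 35.6
```

```bash
python3 - <<'E'
from h import *
cur()
d=camera_info("side"); c=lambda u,v:(240+u/3.6,380+v/3.6)
for uv,z in [((77,67),4),((695,75),4),((747,332),4),((47,322),4),((587,158),26),((130,165),26),((130,130),26),((467,135),26)]: print(uv,ray(d,c(*uv),z))
s=camera_info("scene")
for uv in [(211,164),(240,181),(185,242),(154,224)]: print(ray(s,uv,4))
plan([468,-408,200],-0.0)
E
```

```text
t 19.2167 tcp [529.55  49.12 181.53] xhead -0.012 zax [-0.  0. -1.] gap 35.6 F [ 1.37 -0.83  1.01]
(77, 67) [ 374.11 -333.1     4.  ]
(695, 75) [ 619.83 -372.05    4.  ]
(747, 332) [ 601.88 -478.56    4.  ]
(47, 322) [ 357.76 -439.9     4.  ]
(587, 158) [ 559.39 -417.16   26.  ]
(130, 165) [ 391.56 -396.16   26.  ]
(130, 130) [ 392.73 -381.23   26.  ]
(467, 135) [ 517.63 -401.26   26.  ]
[ 360.72 -429.14    4.  ]
[ 385.76 -327.18    4.  ]
[ 607.74 -373.85    4.  ]
[ 588.73 -475.68    4.  ]
turn [-0.    0.   -0.01] shift cm [-5.59 45.78 -1.85] dist 46.2 rows>= 11.1
```

>>> step_arm:
  commands: [0,0,0.03,-1,4,0,8.5,0,0,0.06,-2,8,0,8.5,0,0,0.09,-3,12,0,8.5,0,0,0.12,-4,16,0,8.5,0,0,0.145,-4,20,0,8.5]

```text
time_s: 19.63
ee_pos: [484.9, -154.8, 181.5]
orientation: [0.997, -0.083, 0.0, -0.002]
ft_force: [0.8, -0.1, 0.2]
finger_gap: 84.6
```

>>> step_arm:
  commands: [0,0,0,-1,4,0,8.5,0,0,0,-2,8,0,8.5,0,0,0,-3,12,0,8.5,0,0,0,-3.5,16,0,8.5,0,0,0,-4,20,0,8.5]

```text
time_s: 20.05
ee_pos: [413.9, -345.1, 181.3]
orientation: [0.997, -0.082, 0.001, -0.001]
ft_force: [0.9, 0.2, -0.0]
finger_gap: 85.1
```

```bash
python3 - <<'E'
from h import *
cur(); plan([450,-400,190],-0.157)
E
```

```text
t 20.05 tcp [ 413.88 -345.12  181.32] xhead -0.164 zax [ 0.  0. -1.] gap 85.1 F [ 0.86  0.23 -0.02]
turn [-0.   -0.   -0.01] shift cm [ 4.46  4.82 -0.87] dist 6.6 rows>= 1.6
```

>>> step_arm:
  commands: [0,0,0,4.4,4.8,-2,8.5,0,0,0,4.4,4.8,-3,8.5,0,0,0,4.4,4.8,-3,8.5,0,0,0,4.4,4.8,-3,8.5,0,0,0,4.4,4.8,-3,8.5]

```text
time_s: 20.47
ee_pos: [449.5, -398.2, 210.7]
orientation: [0.997, -0.083, -0.0, -0.0]
ft_force: [-0.3, 0.5, 0.5]
finger_gap: 85.3
```

```bash
python3 - <<'E'
from h import *
cur(); i=camera_info("wrist"); a=camera("wrist"); cv2.imwrite("pics/w20.png",a); np.save("w20.npy",np.r_[i['eye'],i['orientation']])
for q in ["wrench_grip","wrench_hole","mat_grip"]:
    for r in look_for("wrist",q): print(q,r,proj(i,r['location']))
E
```

```text
t 20.4667 tcp [ 449.5  -398.2   210.74] xhead -0.166 zax [-0.  0. -1.] gap 85.3 F [-0.26  0.53  0.49]
wrench_grip {'location': [543.0, -406.5, 24.6], 'conf': 0.91} [[311.09 112.5 ]]
wrench_grip {'location': [609.1, -192.8, 36.6], 'conf': 0.24} [[53.89 74.29]]
wrench_hole {'location': [542.9, -411.0, 25.4], 'conf': 0.91} [[315.89 111.71]]
mat_grip {'location': [476.8, -403.0, 3.3], 'conf': 0.78} [[319.13 180.81]]
```

View pics/w20.png

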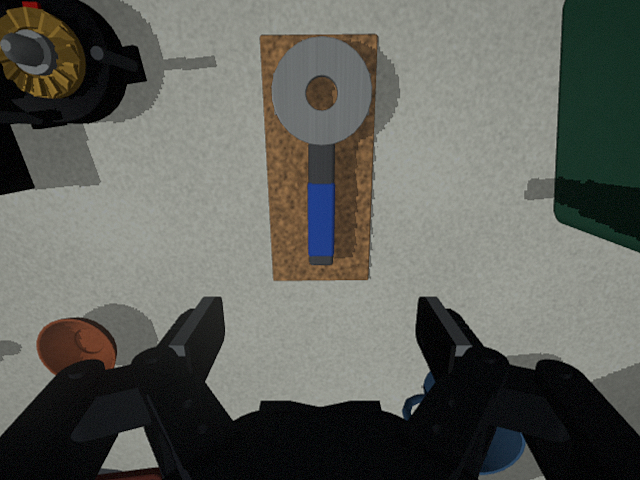

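```bash
python3 - <<'E'
from h import *
w=np.load('w20.npy'); i=camera_info("wrist"); i['eye']=w[:3]; i['orientation']=w[3:]
a=cv2.imread("pics/w20.png"); cv2.imwrite("pics/w20c.png",cv2.resize(a[30:290,230:410],(415*1,600),interpolation=cv2.INTER_CUBIC))
hol=ray(i,(321.5,91),26); 
for n,uv,z in [("hole",(321.5,91.5),26),("head disc",(321.5,91),26),("end",(320.5,265),22),("neck",(321.5,146),26),("mat1",(261,35),4),("mat2",(378,34.5),4),("mat3",(369,280),4),("mat4",(274,279),4)]: print(n,ray(i,uv,z))
cur()
E
```

```text
hole [ 558.95 -418.87   26.  ]
head disc [ 559.36 -418.94   26.  ]
end [ 390.57 -390.21   22.  ]
neck [ 511.95 -411.17   26.  ]
mat1 [ 617.8  -372.04    4.  ]
mat2 [ 600.56 -478.6     4.  ]
mat3 [ 355.95 -440.86    4.  ]
mat4 [ 374.92 -333.7     4.  ]
t 20.6667 tcp [ 450.18 -396.99  210.93] xhead -0.163 zax [ 0.  0. -1.] gap 84.8 F [-0.35  0.99  0.17]
```

View pics/w20c.png

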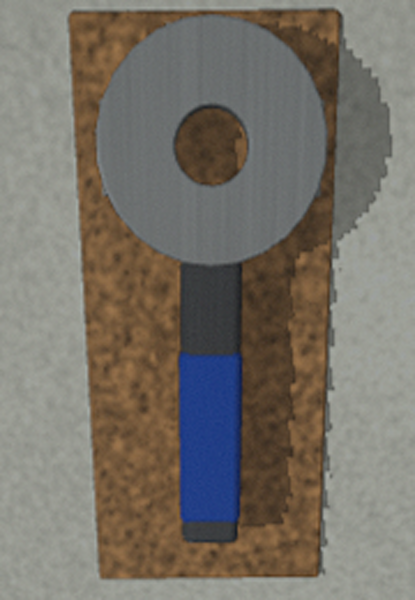

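```bash
python3 - <<'E'
from h import *
cur(); plan([450.1,-400.6,60],-0.162)
E
```

```text
t 20.6667 tcp [ 450.18 -396.99  210.93] xhead -0.163 zax [ 0.  0. -1.] gap 84.8 F [-0.35  0.99  0.17]
turn [-0. -0. -0.] shift cm [ 0.05  0.37 15.09] dist 15.1 rows>= 3.6
```

>>> step_arm:
  commands: [0,0,0,0,0.3,4,8.5,0,0,0,0,0.3,8,8.5,0,0,0,0,0.3,12,8.5,0,0,0,0,0.3,15,8.5,0,0,0,0,0.3,15,8.5]

```text
time_s: 21.08
ee_pos: [447.3, -397.4, 55.7]
orientation: [0.997, -0.082, -0.004, -0.002]
ft_force: [0.3, 2.0, -0.0]
finger_gap: 85.4
```

>>> step_arm:
  commands: [0,0,0,0,0,0,8.5,0,0,0,0,0,0,8.5]

```text
time_s: 21.25
ee_pos: [450.3, -401.9, 63.2]
orientation: [0.997, -0.082, 0.001, 0.001]
ft_force: [-0.2, -0.5, 0.3]
finger_gap: 84.9
```

```bash
python3 - <<'E'
from h import *
cur(); i=camera_info("wrist");cv2.imwrite("pics/w21.png",camera("wrist")); plan([450.1,-400.6,8],-0.162)
for u,v in [(320,200),(320,300)]: print(ray(i,(u,v),26))
E
```

```text
t 21.25 tcp [ 450.35 -401.91   63.25] xhead -0.165 zax [ 0. -0. -1.] gap 84.9 F [-0.18 -0.49  0.34]
turn [ 0. -0. -0.] shift cm [-0.1  -0.16  5.57] dist 5.6 rows>= 1.3
[ 490.62 -409.73   26.  ]
[ 430.63 -399.88   26.  ]
```

View pics/w21.png

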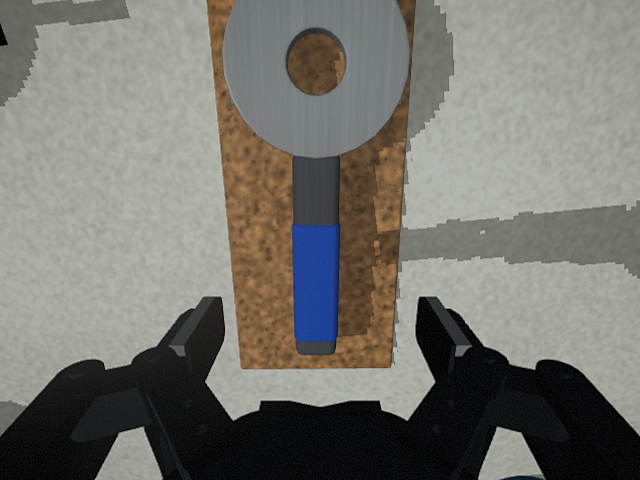

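>>> step_arm:
  commands: [0,0,0,-0.05,-0.15,3,8.5,0,0,0,-0.05,-0.15,5.5,8.5,0,0,0,-0.05,-0.15,5.5,8.5,0,0,0,-0.05,-0.15,5.5,6,0,0,0,-0.05,-0.15,5.5,3.5]

```text
time_s: 21.72
ee_pos: [450.3, -400.9, 8.6]
orientation: [0.997, -0.082, 0.001, 0.001]
ft_force: [0.3, -0.3, 0.3]
finger_gap: 63.4
```

>>> step_arm:
  commands: [0,0,0,0,0,0,1,0,0,0,0,0,0,1,0,0,0,0,0,0,1,0,0,0,0,0,0,1,0,0,0,0,0,0,1]

```text
time_s: 22.13
ee_pos: [450.1, -400.4, 7.6]
orientation: [0.997, -0.082, 0.001, 0.0]
ft_force: [-1.5, 1.1, 7.8]
finger_gap: 24.5
```

```bash
python3 - <<'E'
from h import *
cur(); cv2.imwrite("pics/w22.png",camera("wrist"))
E
```

```text
t 22.1333 tcp [ 450.07 -400.36    7.58] xhead -0.165 zax [ 0. -0. -1.] gap 24.5 F [-1.47  1.11  7.79]
```

View pics/w22.png

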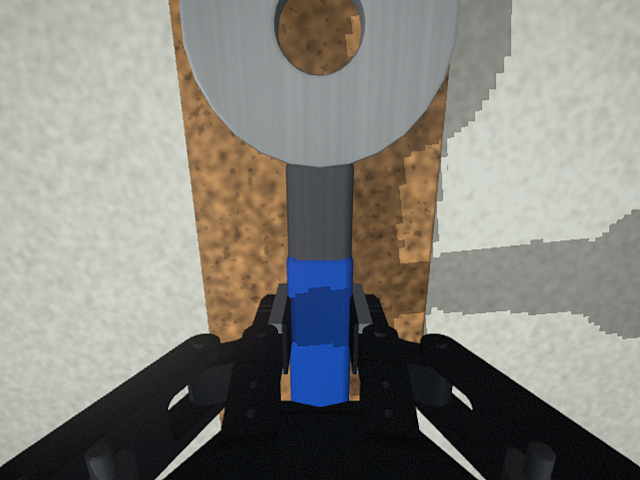

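>>> step_arm:
  commands: [0,0,0,0,0,-1,1,0,0,0,0,0,-3,1,0,0,0,0,0,-6,1,0,0,0,0,0,-9,1,0,0,0,0,0,-12,1]

```text
time_s: 22.6
ee_pos: [448.5, -399.5, 127.7]
orientation: [0.997, -0.083, -0.001, -0.0]
ft_force: [1.3, -0.1, -4.1]
finger_gap: 24.7
```

>>> step_arm:
  commands: [0,0,0,0,0,0,1,0,0,0,0,0,0,1,0,0,0,0,0,0,1]

```text
time_s: 22.85
ee_pos: [449.0, -399.0, 125.6]
orientation: [0.997, -0.082, -0.0, -0.0]
ft_force: [-0.1, 1.3, -4.9]
finger_gap: 24.5
```

```bash
python3 - <<'E'
from h import *
cur(); i=camera_info("wrist"); a=camera("wrist"); cv2.imwrite("pics/w23.png",a)
t,Rc=pose(); print("pred hole top rim centre", proj(i,t+Rc.apply([110,0,-7-11])), "near disc edge",proj(i,t+Rc.apply([110-46,0,-18])))
b=camera("side"); cv2.imwrite("pics/sd23.png",b)
E
```

```text
t 22.85 tcp [ 449.   -399.04  125.59] xhead -0.165 zax [-0.  0. -1.] gap 24.5 F [-0.12  1.28 -4.9 ]
pred hole top rim centre [[316.77  24.62]] near disc edge [[316.9  167.59]]
```

View pics/w23.png

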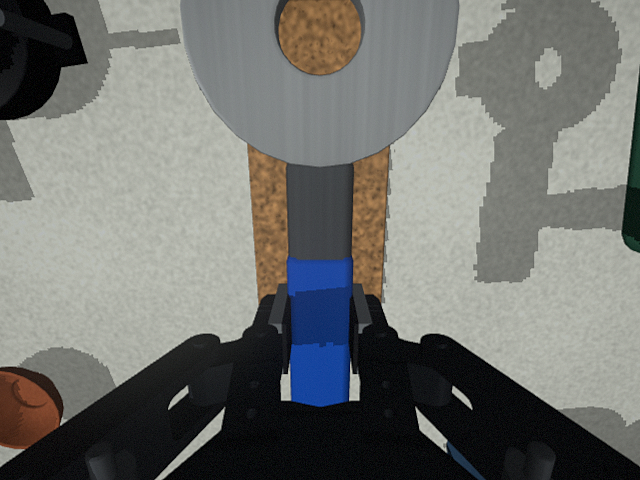

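View pics/sd23.png

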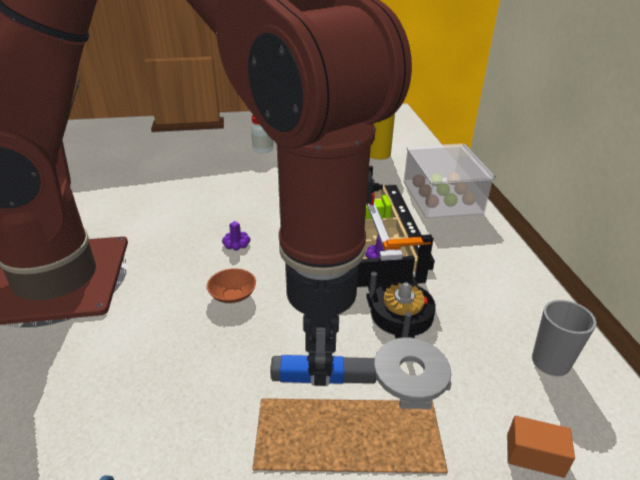

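```bash
python3 - <<'E'
from h import *
cur(); st=np.array([628,-184.6]); ph=0.28
plan([*(st-110*np.array([np.cos(ph),np.sin(ph)])),110],ph)
E
```

```text
t 22.95 tcp [ 448.68 -398.85  124.83] xhead -0.165 zax [-0.  0. -1.] gap 24.6 F [ 0.46  0.83 -4.38]
turn [-0.    0.   -0.45] shift cm [  4.25 -19.34   1.49] dist 19.9 rows>= 4.8
```

>>> step_arm:
  commands: [0,0,-0.09,0.8,-3.5,0.2,1,0,0,-0.18,1.7,-7.5,0.5,1,0,0,-0.27,2.5,-11.5,0.8,1,0,0,-0.36,3.4,-15.5,1.1,1,0,0,-0.45,4.2,-19.3,1.4,1]

```text
time_s: 23.37
ee_pos: [522.2, -213.8, 110.9]
orientation: [0.99, 0.144, -0.001, -0.0]
ft_force: [1.7, -0.2, -3.9]
finger_gap: 24.4
```

>>> step_arm:
  commands: [0,0,0,0,0,0,1,0,0,0,0,0,0,1,0,0,0,0,0,0,1,0,0,0,0,0,0,1]

```text
time_s: 23.7
ee_pos: [521.4, -217.6, 111.8]
orientation: [0.99, 0.141, -0.001, 0.0]
ft_force: [-0.3, -0.6, -4.0]
finger_gap: 24.4
```

```bash
python3 - <<'E'
from h import *
cur(); i=camera_info("wrist"); a=camera("wrist"); cv2.imwrite("pics/w24.png",a)
t,Rc=pose()
P=lambda *p: proj(i,t+Rc.apply(np.array(p,float)))[0]
print("hole near rim top pred",P(96,0,-18.4),"hole ctr",P(110,0,-18.4),"bottom ctr",P(110,0,-8.4))
st=np.array([628,-184.6]); print("tip pred",proj(i,[*st,69])); print("aligned tip", P(110,0,t[2]-69))
E
```

```text
t 23.7 tcp [ 521.45 -217.63  111.78] xhead 0.283 zax [-0. -0. -1.] gap 24.4 F [-0.33 -0.59 -3.99]
hole near rim top pred [318.72  69.26] hole ctr [318.77  21.36] bottom ctr [318.86  30.43]
tip pred [[314.63  56.99]]
aligned tip [319.15  60.53]
```

View pics/w24.png

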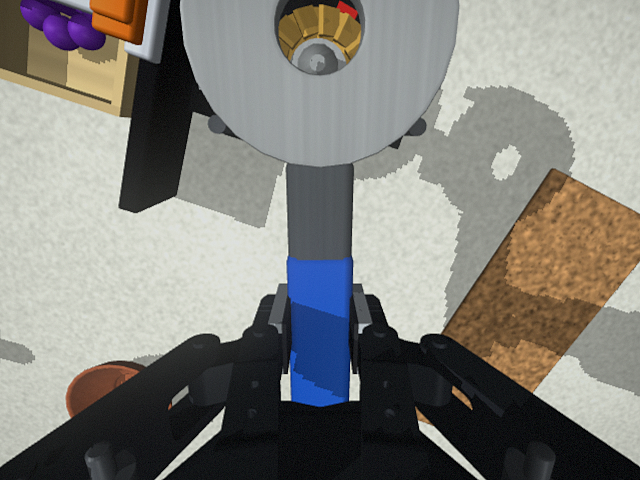

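The stud tip shows at (318,62), nearly centred in the hole and within about 1 mm of the predicted aligned position. I nudge over and lower.

>>> step_arm:
  commands: [0,0,0,0.1,-0.1,1.5,1,0,0,0,0.1,-0.1,3,1,0,0,0,0.1,-0.1,4.2,1,0,0,0,0.1,-0.1,4.4,1,0,0,0,0.1,-0.1,4.4,1]

```text
time_s: 24.17
ee_pos: [522.2, -215.7, 67.5]
orientation: [0.99, 0.141, -0.001, 0.0]
ft_force: [-0.0, 0.9, -3.0]
finger_gap: 24.8
```

```bash
python3 - <<'E'
from h import *
cur(); i=camera_info("wrist"); a=camera("wrist"); cv2.imwrite("pics/w25.png",a[:240])
E
```

```text
t 24.1667 tcp [ 522.18 -215.74   67.46] xhead 0.284 zax [-0. -0. -1.] gap 24.8 F [-0.03  0.94 -2.97]
```

View pics/w25.png

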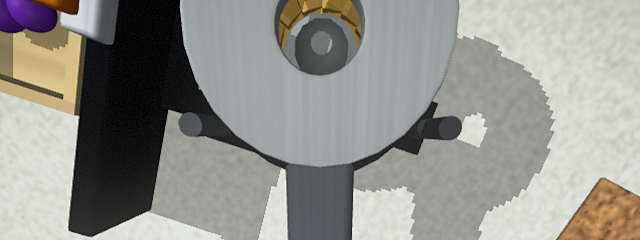

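>>> step_arm:
  commands: [0,0,0,0,0,0.8,1,0,0,0,0,0,1.6,1,0,0,0,0,0,2.2,1,0,0,0,0,0,2.6,1,0,0,0,0,0,2.7,1]

```text
time_s: 24.63
ee_pos: [522.8, -214.9, 40.4]
orientation: [0.99, 0.142, -0.0, -0.0]
ft_force: [-0.3, -0.4, -2.3]
finger_gap: 24.4
```

>>> step_arm:
  commands: [0,0,0,0,0,0.2,1,0,0,0,0,0,0.3,1]

```text
time_s: 24.8
ee_pos: [523.2, -215.2, 38.2]
orientation: [0.99, 0.142, 0.0, 0.0]
ft_force: [-0.4, -0.0, -1.2]
finger_gap: 24.7
```

```bash
python3 - <<'E'
from h import *
cur(); i=camera_info("wrist"); a=camera("wrist"); cv2.imwrite("pics/w26.png",a[:240])
E
```

```text
t 24.8 tcp [ 523.23 -215.18   38.16] xhead 0.285 zax [ 0. -0. -1.] gap 24.7 F [-0.44 -0.05 -1.23]
```

View pics/w26.png

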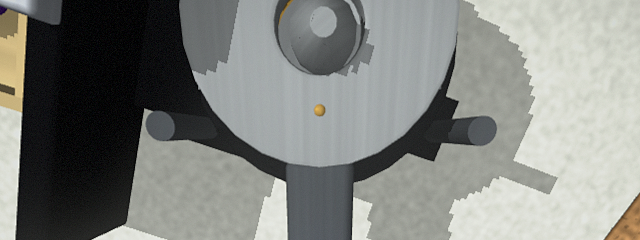

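```bash
cat >> h.py <<'E'
def arc(ths,r=11.0,dz=0.0,g=1):
    out=[]
    for th in ths: out+= [0,0,round(th,3),round(r*(1-np.cos(th)),2),round(-r*np.sin(th),2),dz,g]
    print(out)
STUD=np.array([628.8,-184.3])
def phi():
    t,Rc=pose(); M=Rc.as_matrix(); h=np.arctan2(M[1,0],M[0,0]); d=STUD-t[:2]
    print("heading",round(h,3),"phi(rack)",round(h+.02,3),"bearing of stud",round(float(np.arctan2(d[1],d[0])),3),"r",round(float(np.hypot(*d)),1))
E
python3 - <<'E'
from h import *
arc([-.12,-.24,-.36,-.48,-.6]); arc([.12,.24,.36,.48,.6]); arc([.1,.2,.3,.4,.5]);arc([-.08,-.08,-.08])
E
```

```text
[0, 0, -0.12, np.float64(0.08), np.float64(1.32), 0.0, 1, 0, 0, -0.24, np.float64(0.32), np.float64(2.61), 0.0, 1, 0, 0, -0.36, np.float64(0.71), np.float64(3.88), 0.0, 1, 0, 0, -0.48, np.float64(1.24), np.float64(5.08), 0.0, 1, 0, 0, -0.6, np.float64(1.92), np.float64(6.21), 0.0, 1]
[0, 0, 0.12, np.float64(0.08), np.float64(-1.32), 0.0, 1, 0, 0, 0.24, np.float64(0.32), np.float64(-2.61), 0.0, 1, 0, 0, 0.36, np.float64(0.71), np.float64(-3.88), 0.0, 1, 0, 0, 0.48, np.float64(1.24), np.float64(-5.08), 0.0, 1, 0, 0, 0.6, np.float64(1.92), np.float64(-6.21), 0.0, 1]
[0, 0, 0.1, np.float64(0.05), np.float64(-1.1), 0.0, 1, 0, 0, 0.2, np.float64(0.22), np.float64(-2.19), 0.0, 1, 0, 0, 0.3, np.float64(0.49), np.float64(-3.25), 0.0, 1, 0, 0, 0.4, np.float64(0.87), np.float64(-4.28), 0.0, 1, 0, 0, 0.5, np.float64(1.35), np.float64(-5.27), 0.0, 1]
[0, 0, -0.08, np.float64(0.04), np.float64(0.88), 0.0, 1, 0, 0, -0.08, np.float64(0.04), np.float64(0.88), 0.0, 1, 0, 0, -0.08, np.float64(0.04), np.float64(0.88), 0.0, 1]
```

>>> step_arm:
  commands: [0,0,-0.12,0.08,1.32,0.1,1,0,0,-0.24,0.32,2.61,0.1,1,0,0,-0.36,0.71,3.88,0.1,1,0,0,-0.48,1.24,5.08,0.1,1,0,0,-0.6,1.92,6.21,0.1,1]

```text
time_s: 25.27
ee_pos: [559.2, -270.1, 37.5]
orientation: [0.902, 0.431, 0.0, 0.0]
ft_force: [-0.8, 1.2, -1.4]
finger_gap: 24.4
```

>>> step_arm:
  commands: [0,0,-0.08,0.04,0.88,0,1,0,0,-0.08,0.04,0.88,0,1]

```text
time_s: 25.43
ee_pos: [567.3, -276.1, 37.8]
orientation: [0.885, 0.465, 0.0, 0.001]
ft_force: [0.8, -1.0, -1.9]
finger_gap: 24.2
```

```bash
python3 - <<'E'
from h import *
cur(); phi(); i=camera_info("wrist"); a=camera("wrist"); cv2.imwrite("pics/w27.png",a)
E
```

```text
t 25.4333 tcp [ 567.27 -276.11   37.76] xhead 0.968 zax [ 0. -0. -1.] gap 24.2 F [ 0.81 -0.99 -1.93]
heading 0.968 phi(rack) 0.988 bearing of stud 0.98 r 110.5
```

View pics/w27.png

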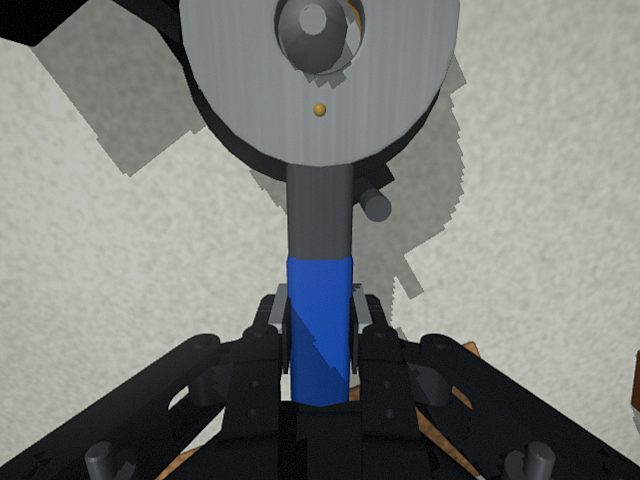

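>>> step_arm:
  commands: [0,0,0.1,0.05,-1.1,0,1,0,0,0.2,0.22,-2.19,0,1,0,0,0.3,0.49,-3.25,0,1,0,0,0.4,0.87,-4.28,0,1,0,0,0.5,1.35,-5.27,0,1]

```text
time_s: 25.9
ee_pos: [530.1, -236.0, 38.1]
orientation: [0.974, 0.225, 0.001, 0.002]
ft_force: [2.4, -9.1, -3.5]
finger_gap: 24.9
```

```bash
python3 - <<'E'
from h import *
cur(); phi(); print(get_obs()['wrist_torque'])
E
```

```text
t 25.9 tcp [ 530.14 -235.98   38.11] xhead 0.453 zax [ 0. -0. -1.] gap 24.9 F [ 2.35 -9.09 -3.46]
heading 0.453 phi(rack) 0.473 bearing of stud 0.483 r 111.4
[-2.21 -0.71 -0.59]
```

>>> step_arm:
  commands: [0,0,0.1,0.05,-1.1,0,1,0,0,0.2,0.22,-2.19,0,1,0,0,0.3,0.49,-3.25,0,1,0,0,0.4,0.87,-4.28,0,1,0,0,0.5,1.35,-5.27,0,1]

```text
time_s: 26.32
ee_pos: [518.0, -183.0, 37.9]
orientation: [1.0, -0.024, 0.001, 0.002]
ft_force: [1.1, -11.1, -1.9]
finger_gap: 24.6
```

```bash
python3 - <<'E'
from h import *
cur(); phi(); print(get_obs()['wrist_torque']); i=camera_info("wrist"); a=camera("wrist"); cv2.imwrite("pics/w28.png",a)
E
```

```text
t 26.3167 tcp [ 517.97 -182.98   37.91] xhead -0.047 zax [ 0. -0. -1.] gap 24.6 F [  1.09 -11.13  -1.87]
heading -0.047 phi(rack) -0.027 bearing of stud -0.012 r 110.8
[-2.59 -0.09 -0.81]
```

View pics/w28.png

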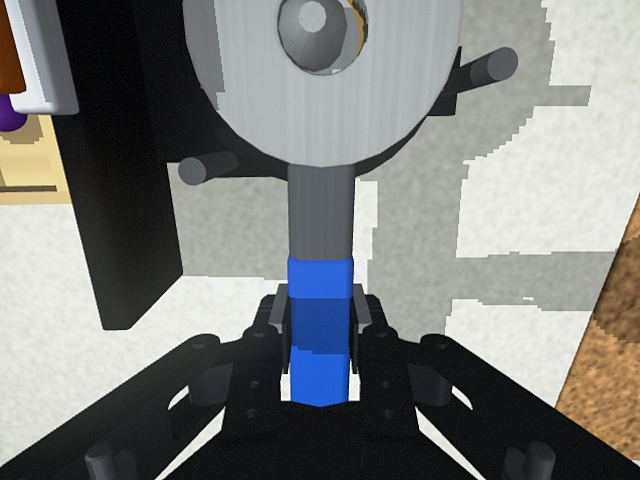

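```bash
python3 - <<'E'
from h import *
i=camera_info("wrist")
for uv,z in [((130,328),60),((103,328),60),((183,275),0)]: print(ray(i,uv,z))
cur()
E
```

```text
[ 521.52 -103.77   60.  ]
[522.11 -92.72  60.  ]
[ 518.69 -101.64    0.  ]
t 26.3667 tcp [ 518.18 -180.79   37.46] xhead -0.054 zax [ 0. -0. -1.] gap 24.9 F [ -1.55 -14.41  -1.32]
```

>>> step_arm:
  commands: [0,0,0.1,0.05,-1.1,0,1,0,0,0.2,0.22,-2.19,0,1,0,0,0.28,0.43,-3.04,0,1,0,0,0.28,0.43,-3.04,0,1]

```text
time_s: 26.7
ee_pos: [523.3, -152.0, 37.4]
orientation: [0.987, -0.163, 0.0, 0.002]
ft_force: [-3.2, -13.5, -1.8]
finger_gap: 24.7
```

```bash
python3 - <<'E'
from h import *
cur(); phi(); print(get_obs()['wrist_torque']); i=camera_info("wrist"); a=camera("wrist"); cv2.imwrite("pics/w29.png",a)
cv2.imwrite("pics/sc29.png",cv2.resize(camera("scene")[220:340,190:350],(800,600),interpolation=cv2.INTER_CUBIC))
E
```

```text
t 26.7 tcp [ 523.3  -151.98   37.37] xhead -0.327 zax [ 0. -0. -1.] gap 24.7 F [ -3.15 -13.47  -1.82]
heading -0.327 phi(rack) -0.307 bearing of stud -0.297 r 110.3
[-2.79  0.56 -1.06]
```

View pics/w29.png

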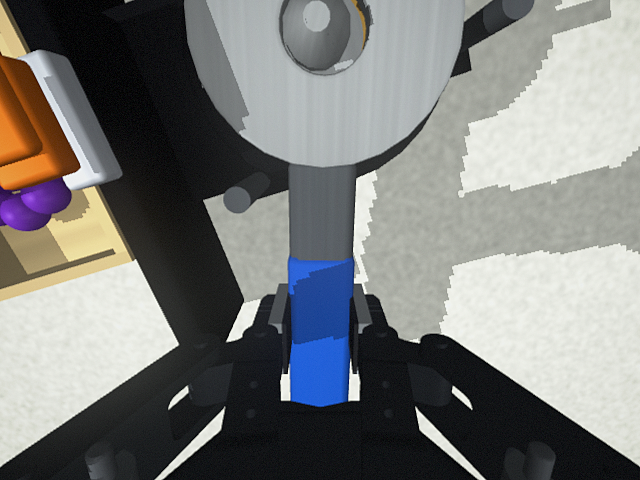

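View pics/sc29.png

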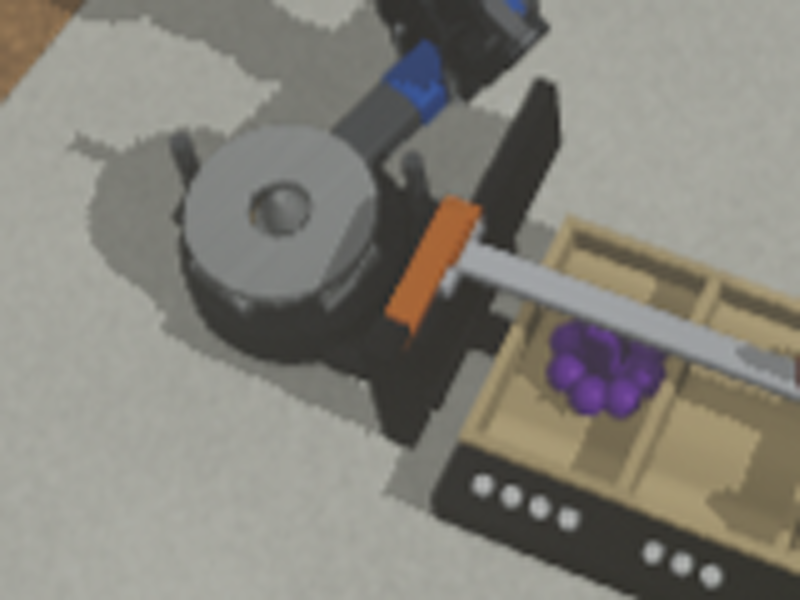

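>>> step_arm:
  commands: [0,0,-0.12,0.08,1.32,0,1,0,0,-0.24,0.32,2.61,0,1,0,0,-0.36,0.71,3.88,0,1,0,0,-0.48,1.24,5.08,0,1,0,0,-0.6,1.92,6.21,0,1]

```text
time_s: 27.22
ee_pos: [522.5, -214.6, 37.3]
orientation: [0.99, 0.143, -0.0, -0.001]
ft_force: [-0.1, -1.2, 0.1]
finger_gap: 24.8
```

>>> step_arm:
  commands: [0,0,-0.12,0.08,1.32,0,1,0,0,-0.24,0.32,2.61,0,1,0,0,-0.36,0.71,3.88,0,1,0,0,-0.48,1.24,5.08,0,1,0,0,-0.6,1.92,6.21,0,1]

```text
time_s: 27.63
ee_pos: [558.4, -269.0, 37.2]
orientation: [0.903, 0.429, -0.0, -0.001]
ft_force: [-3.5, 1.2, 0.7]
finger_gap: 25.1
```

>>> step_arm:
  commands: [0,0,-0.08,0.04,0.88,0,1,0,0,-0.08,0.04,0.88,0,1]

```text
time_s: 27.8
ee_pos: [566.9, -275.2, 37.6]
orientation: [0.886, 0.464, 0.0, 0.001]
ft_force: [-0.2, -1.1, -1.3]
finger_gap: 24.5
```

```bash
python3 - <<'E'
from h import *
cur(); phi()
E
```

```text
t 27.8 tcp [ 566.92 -275.25   37.6 ] xhead 0.965 zax [ 0. -0. -1.] gap 24.5 F [-0.18 -1.08 -1.31]
heading 0.965 phi(rack) 0.985 bearing of stud 0.973 r 110.0
```

Freewheel is clean, so I start the second drive stroke.

>>> step_arm:
  commands: [0,0,0.1,0.05,-1.1,0,1,0,0,0.2,0.22,-2.19,0,1,0,0,0.3,0.49,-3.25,0,1,0,0,0.4,0.87,-4.28,0,1,0,0,0.5,1.35,-5.27,0,1]

```text
time_s: 28.22
ee_pos: [530.0, -235.6, 38.0]
orientation: [0.975, 0.224, 0.001, 0.002]
ft_force: [3.2, -10.5, -3.1]
finger_gap: 24.5
```

>>> step_arm:
  commands: [0,0,0.1,0.05,-1.1,0,1,0,0,0.2,0.22,-2.19,0,1,0,0,0.3,0.49,-3.25,0,1,0,0,0.4,0.87,-4.28,0,1,0,0,0.5,1.35,-5.27,0,1]

```text
time_s: 28.63
ee_pos: [517.7, -182.7, 37.7]
orientation: [1.0, -0.025, 0.001, 0.002]
ft_force: [0.4, -11.1, -2.4]
finger_gap: 24.5
```

>>> step_arm:
  commands: [0,0,0.1,0.05,-1.1,0,1,0,0,0.2,0.22,-2.19,0,1,0,0,0.28,0.43,-3.04,0,1,0,0,0.3,0.49,-3.25,0,1]

```text
time_s: 28.97
ee_pos: [523.6, -150.0, 37.3]
orientation: [0.985, -0.174, 0.0, 0.002]
ft_force: [-3.5, -14.0, -0.5]
finger_gap: 24.7
```

```bash
python3 - <<'E'
from h import *
cur(); phi(); a=camera("side"); cv2.imwrite("pics/sd30.png",cv2.resize(a[200:350,330:470],(560,600),interpolation=cv2.INTER_CUBIC))
E
```

```text
t 28.9667 tcp [ 523.6  -149.97   37.32] xhead -0.349 zax [ 0. -0. -1.] gap 24.7 F [ -3.48 -13.96  -0.51]
heading -0.349 phi(rack) -0.329 bearing of stud -0.315 r 110.7
```

View pics/sd30.png

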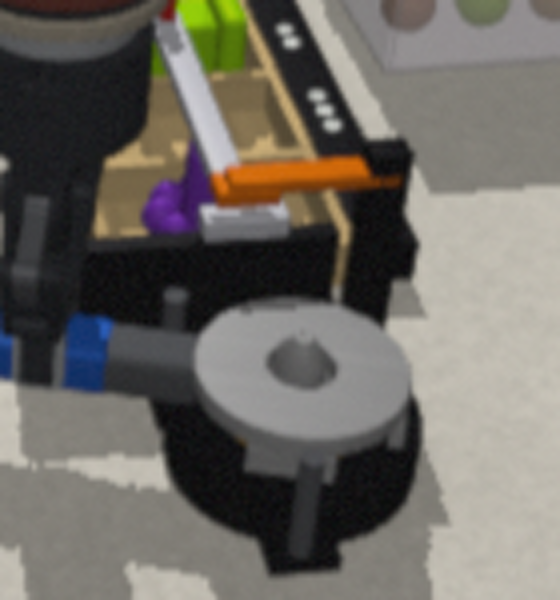

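>>> step_arm:
  commands: [0,0,-0.12,0.08,1.32,0,1,0,0,-0.24,0.32,2.61,0,1,0,0,-0.36,0.71,3.88,0,1,0,0,-0.48,1.24,5.08,0,1,0,0,-0.6,1.92,6.21,0,1]

```text
time_s: 29.43
ee_pos: [521.9, -212.2, 37.1]
orientation: [0.991, 0.132, -0.0, -0.001]
ft_force: [0.1, -0.3, -1.4]
finger_gap: 24.5
```

>>> step_arm:
  commands: [0,0,-0.12,0.08,1.32,0,1,0,0,-0.24,0.32,2.61,0,1,0,0,-0.36,0.71,3.88,0,1,0,0,-0.48,1.24,5.08,0,1,0,0,-0.6,1.92,6.21,0,1]

```text
time_s: 29.85
ee_pos: [556.5, -267.2, 37.0]
orientation: [0.908, 0.419, -0.0, -0.001]
ft_force: [-2.5, 1.3, -1.0]
finger_gap: 24.6
```

>>> step_arm:
  commands: [0,0,-0.1,0.05,1.1,0,1,0,0,-0.1,0.05,1.1,0,1]

```text
time_s: 30.02
ee_pos: [566.3, -275.0, 37.2]
orientation: [0.886, 0.464, -0.0, 0.0]
ft_force: [-2.8, 0.3, -2.4]
finger_gap: 24.5
```

```bash
python3 - <<'E'
from h import *
cur(); phi()
E
```

```text
t 30.0167 tcp [ 566.27 -275.03   37.23] xhead 0.965 zax [-0. -0. -1.] gap 24.5 F [-2.79  0.35 -2.36]
heading 0.965 phi(rack) 0.985 bearing of stud 0.967 r 110.2
```

>>> step_arm:
  commands: [0,0,0.1,0.05,-1.1,0,1,0,0,0.2,0.22,-2.19,0,1,0,0,0.3,0.49,-3.25,0,1,0,0,0.4,0.87,-4.28,0,1,0,0,0.5,1.35,-5.27,0,1]

```text
time_s: 30.43
ee_pos: [529.1, -234.9, 37.6]
orientation: [0.975, 0.223, 0.0, 0.002]
ft_force: [0.1, -9.8, -2.7]
finger_gap: 24.9
```

>>> step_arm:
  commands: [0,0,0.1,0.05,-1.1,0,1,0,0,0.2,0.22,-2.19,0,1,0,0,0.3,0.49,-3.25,0,1,0,0,0.4,0.87,-4.28,0,1,0,0,0.5,1.35,-5.27,0,1]

```text
time_s: 30.85
ee_pos: [516.9, -181.6, 37.3]
orientation: [1.0, -0.025, -0.0, 0.001]
ft_force: [-2.0, -9.1, -3.0]
finger_gap: 24.5
```

>>> step_arm:
  commands: [0,0,0.1,0.05,-1.1,0,1,0,0,0.2,0.22,-2.19,0,1,0,0,0.28,0.43,-3.04,0,1,0,0,0.3,0.49,-3.25,0,1]

```text
time_s: 31.18
ee_pos: [523.2, -148.7, 37.0]
orientation: [0.985, -0.174, -0.0, 0.001]
ft_force: [-3.5, -11.3, -1.1]
finger_gap: 25.1
```

```bash
python3 - <<'E'
from h import *
cur(); phi(); a=camera("side"); cv2.imwrite("pics/sd31.png",cv2.resize(a[200:350,330:470],(560,600),interpolation=cv2.INTER_CUBIC))
cv2.imwrite("pics/w31.png",camera("wrist"))
E
```

```text
t 31.1833 tcp [ 523.22 -148.66   36.99] xhead -0.35 zax [-0. -0. -1.] gap 25.1 F [ -3.55 -11.26  -1.14]
heading -0.35 phi(rack) -0.33 bearing of stud -0.326 r 111.4
```

View pics/sd31.png

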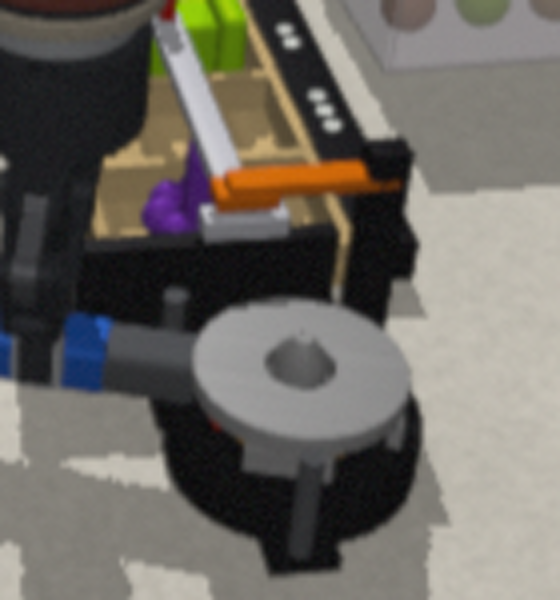

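View pics/w31.png

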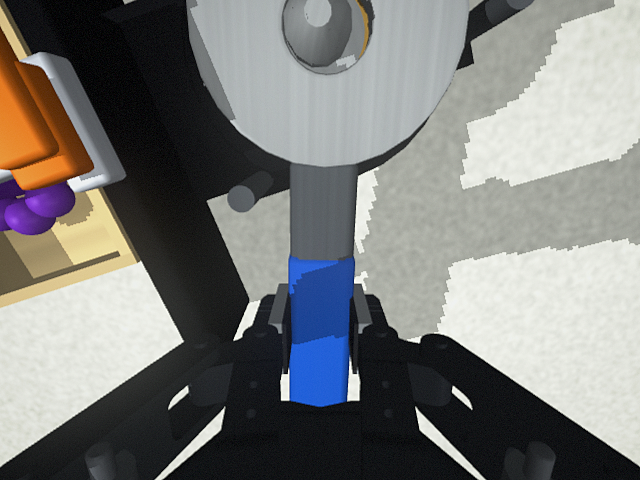

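>>> step_arm:
  commands: [0,0,-0.12,0.08,1.32,0,1,0,0,-0.24,0.32,2.61,0,1,0,0,-0.36,0.71,3.88,0,1,0,0,-0.48,1.24,5.08,0,1,0,0,-0.6,1.92,6.21,0,1]

```text
time_s: 31.7
ee_pos: [521.8, -212.1, 37.1]
orientation: [0.991, 0.131, 0.0, -0.001]
ft_force: [-2.0, 1.6, -0.7]
finger_gap: 24.8
```

>>> step_arm:
  commands: [0,0,-0.12,0.08,1.32,0,1,0,0,-0.24,0.32,2.61,0,1,0,0,-0.36,0.71,3.88,0,1,0,0,-0.48,1.24,5.08,0,1,0,0,-0.6,1.92,6.21,0,1]

```text
time_s: 32.12
ee_pos: [556.3, -267.1, 36.9]
orientation: [0.908, 0.418, -0.0, -0.001]
ft_force: [-3.3, 2.0, -0.7]
finger_gap: 24.5
```

>>> step_arm:
  commands: [0,0,-0.1,0.05,1.1,0,1,0,0,-0.1,0.05,1.1,0,1]

```text
time_s: 32.28
ee_pos: [566.1, -274.9, 37.2]
orientation: [0.886, 0.463, -0.0, 0.0]
ft_force: [-3.8, 0.3, -1.2]
finger_gap: 24.8
```

```bash
python3 - <<'E'
from h import *
cur(); phi(); cv2.imwrite("pics/w32.png",camera("wrist"))
E
```

```text
t 32.2833 tcp [ 566.1  -274.86   37.19] xhead 0.963 zax [-0. -0. -1.] gap 24.8 F [-3.85  0.35 -1.24]
heading 0.963 phi(rack) 0.983 bearing of stud 0.965 r 110.1
```

View pics/w32.png

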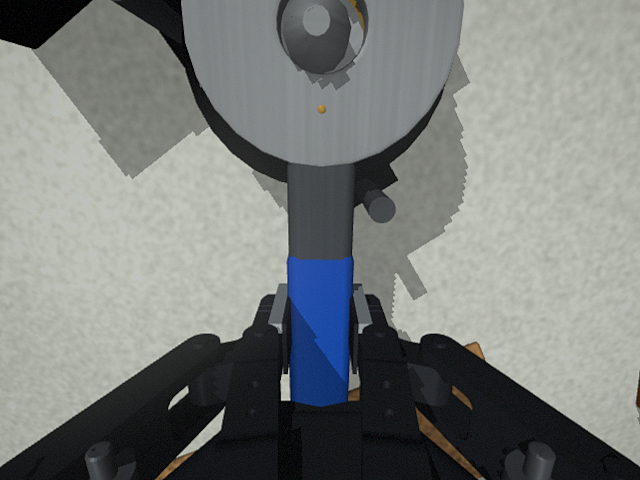

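>>> step_arm:
  commands: [0,0,0.1,0.05,-1.1,0,1,0,0,0.2,0.22,-2.19,0,1,0,0,0.3,0.49,-3.25,0,1,0,0,0.4,0.87,-4.28,0,1,0,0,0.5,1.35,-5.27,0,1]

```text
time_s: 32.75
ee_pos: [529.2, -234.7, 37.5]
orientation: [0.975, 0.223, 0.0, 0.001]
ft_force: [-0.9, -10.5, -2.9]
finger_gap: 25.0
```

>>> step_arm:
  commands: [0,0,0.1,0.05,-1.1,0,1,0,0,0.2,0.22,-2.19,0,1,0,0,0.3,0.49,-3.25,0,1,0,0,0.4,0.87,-4.28,0,1,0,0,0.5,1.35,-5.27,0,1]

```text
time_s: 33.17
ee_pos: [516.3, -181.5, 37.1]
orientation: [1.0, -0.026, -0.001, 0.001]
ft_force: [-3.8, -7.9, -2.1]
finger_gap: 24.8
```

>>> step_arm:
  commands: [0,0,0.1,0.05,-1.1,0,1,0,0,0.2,0.22,-2.19,0,1,0,0,0.28,0.43,-3.04,0,1,0,0,0.3,0.49,-3.25,0,1]

```text
time_s: 33.5
ee_pos: [522.6, -148.4, 36.8]
orientation: [0.985, -0.174, -0.001, 0.001]
ft_force: [-6.3, -10.8, -0.8]
finger_gap: 24.6
```

```bash
python3 - <<'E'
from h import *
cur(); phi(); a=camera("side"); cv2.imwrite("pics/sd33.png",cv2.resize(a[200:350,330:470],(560,600),interpolation=cv2.INTER_CUBIC))
E
```

```text
t 33.5 tcp [ 522.64 -148.39   36.77] xhead -0.351 zax [-0. -0. -1.] gap 24.6 F [ -6.32 -10.79  -0.8 ]
heading -0.351 phi(rack) -0.331 bearing of stud -0.326 r 112.1
```

View pics/sd33.png

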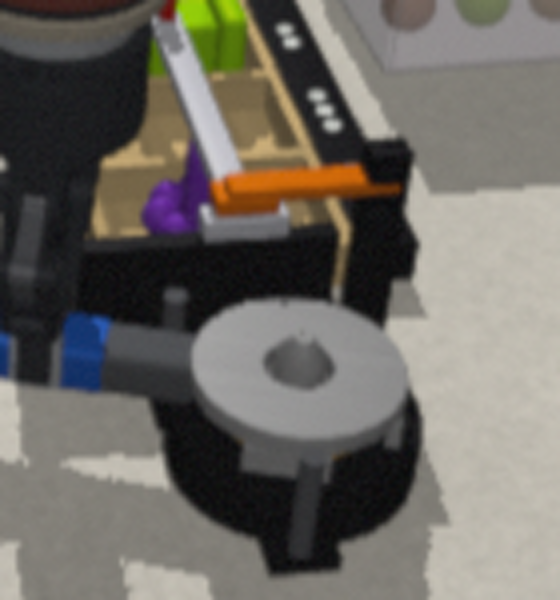

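>>> step_arm:
  commands: [0,0,-0.12,0.18,1.32,0,1,0,0,-0.24,0.42,2.61,0,1,0,0,-0.36,0.81,3.88,0,1,0,0,-0.48,1.34,5.08,0,1,0,0,-0.6,2.0,6.21,0,1]

```text
time_s: 33.97
ee_pos: [522.5, -212.2, 37.1]
orientation: [0.991, 0.131, 0.0, -0.001]
ft_force: [-1.6, 2.3, -0.7]
finger_gap: 24.5
```

>>> step_arm:
  commands: [0,0,-0.12,0.08,1.32,0,1,0,0,-0.24,0.32,2.61,0,1,0,0,-0.36,0.71,3.88,0,1,0,0,-0.48,1.24,5.08,0,1,0,0,-0.6,1.92,6.21,0,1]

```text
time_s: 34.38
ee_pos: [556.9, -267.3, 36.9]
orientation: [0.908, 0.418, -0.001, -0.001]
ft_force: [-3.7, 2.4, -0.7]
finger_gap: 24.8
```

>>> step_arm:
  commands: [0,0,-0.1,0.05,1.1,0,1,0,0,-0.1,0.05,1.1,0,1]

```text
time_s: 34.55
ee_pos: [566.3, -274.9, 36.9]
orientation: [0.886, 0.463, -0.001, -0.0]
ft_force: [-5.8, 1.2, -0.8]
finger_gap: 24.6
```

>>> step_arm:
  commands: [0,0,0.1,0.05,-1.1,0,1,0,0,0.2,0.22,-2.19,0,1,0,0,0.3,0.49,-3.25,0,1,0,0,0.4,0.87,-4.28,0,1,0,0,0.5,1.35,-5.27,0,1]

```text
time_s: 34.97
ee_pos: [529.6, -235.0, 37.3]
orientation: [0.975, 0.222, -0.0, 0.001]
ft_force: [-0.2, -9.1, -3.4]
finger_gap: 24.8
```

>>> step_arm:
  commands: [0,0,0.1,0.05,-1.1,0,1,0,0,0.2,0.22,-2.19,0,1,0,0,0.2,0.22,-2.19,0,1]

```text
time_s: 35.22
ee_pos: [521.6, -213.7, 37.1]
orientation: [0.992, 0.123, -0.0, 0.001]
ft_force: [-0.0, -12.3, -2.0]
finger_gap: 24.6
```

```bash
python3 - <<'E'
from h import *
cur(); phi()
E
```

```text
t 35.2167 tcp [ 521.6  -213.74   37.12] xhead 0.246 zax [ 0. -0. -1.] gap 24.6 F [ -0.03 -12.33  -1.96]
heading 0.246 phi(rack) 0.266 bearing of stud 0.268 r 111.2
```

>>> step_arm:
  commands: [0,0,0.1,0.05,-1.1,0,1,0,0,0.2,0.22,-2.19,0,1,0,0,0.3,0.49,-3.25,0,1]

```text
time_s: 35.47
ee_pos: [517.5, -182.2, 37.2]
orientation: [1.0, -0.027, 0.0, 0.001]
ft_force: [-1.7, -9.5, -2.5]
finger_gap: 25.0
```

>>> step_arm:
  commands: [0,0,0.1,0.05,-1.1,0,1,0,0,0.2,0.22,-2.19,0,1,0,0,0.3,0.49,-3.25,0,1,0,0,0.3,0.49,-3.25,0,1]

```text
time_s: 35.8
ee_pos: [524.0, -148.6, 36.8]
orientation: [0.984, -0.176, -0.0, 0.001]
ft_force: [-4.1, -12.5, -2.2]
finger_gap: 24.6
```

```bash
python3 - <<'E'
from h import *
cur(); phi(); a=camera("side"); cv2.imwrite("pics/sd34.png",cv2.resize(a[200:350,330:470],(560,600),interpolation=cv2.INTER_CUBIC))
b=camera("scene"); cv2.imwrite("pics/sc34.png",cv2.resize(b[220:340,190:350],(800,600),interpolation=cv2.INTER_CUBIC))
cv2.imwrite("pics/w34.png",camera("wrist"))
E
```

```text
t 35.8 tcp [ 524.03 -148.64   36.85] xhead -0.353 zax [-0. -0. -1.] gap 24.6 F [ -4.13 -12.46  -2.15]
heading -0.353 phi(rack) -0.333 bearing of stud -0.328 r 110.7
```

View pics/sd34.png

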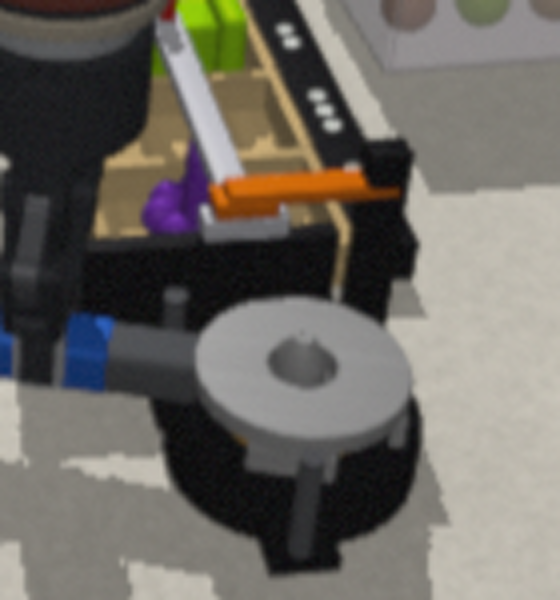

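View pics/w34.png

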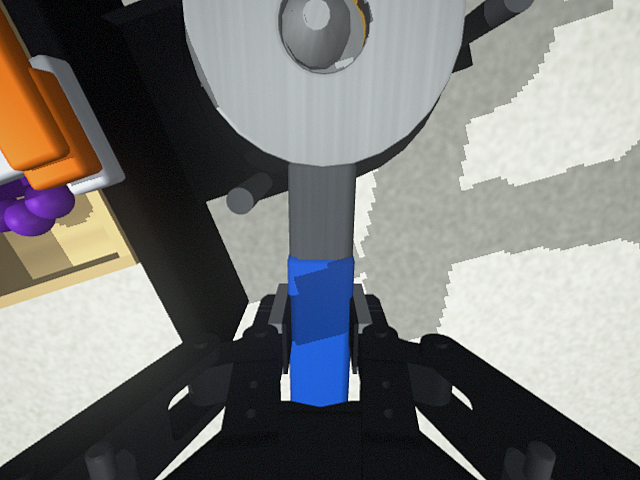

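>>> step_arm:
  commands: [0,0,-0.12,0.08,1.32,0,1,0,0,-0.24,0.32,2.61,0,1,0,0,-0.36,0.71,3.88,0,1,0,0,-0.48,1.24,5.08,0,1,0,0,-0.6,1.92,6.21,0,1]

```text
time_s: 36.37
ee_pos: [522.2, -212.3, 37.0]
orientation: [0.991, 0.13, -0.0, -0.001]
ft_force: [-1.3, 3.0, -2.0]
finger_gap: 24.5
```

>>> step_arm:
  commands: [0,0,-0.12,0.08,1.32,0,1,0,0,-0.24,0.32,2.61,0,1,0,0,-0.36,0.71,3.88,0,1,0,0,-0.48,1.24,5.08,0,1,0,0,-0.6,1.92,6.21,0,1]

```text
time_s: 36.78
ee_pos: [556.8, -267.3, 36.8]
orientation: [0.909, 0.417, -0.001, -0.001]
ft_force: [-3.4, 1.5, -1.3]
finger_gap: 24.9
```

>>> step_arm:
  commands: [0,0,-0.1,0.05,1.1,0,1,0,0,-0.1,0.05,1.1,0,1]

```text
time_s: 36.95
ee_pos: [567.0, -275.5, 37.2]
orientation: [0.887, 0.462, -0.0, 0.001]
ft_force: [-2.4, -1.5, -3.0]
finger_gap: 24.6
```

>>> step_arm:
  commands: [0,0,0.1,0.05,-1.1,0,1,0,0,0.2,0.22,-2.19,0,1,0,0,0.3,0.49,-3.25,0,1]

```text
time_s: 37.2
ee_pos: [541.2, -254.2, 37.4]
orientation: [0.948, 0.318, -0.0, 0.002]
ft_force: [-0.5, -8.7, -2.8]
finger_gap: 24.6
```

>>> step_arm:
  commands: [0,0,0.1,0.05,-1.1,0,1,0,0,0.2,0.22,-2.19,0,1]

```text
time_s: 37.37
ee_pos: [529.0, -235.6, 37.4]
orientation: [0.975, 0.221, -0.0, 0.002]
ft_force: [-1.0, -10.1, -2.5]
finger_gap: 25.0
```

>>> step_arm:
  commands: [0,0,0.1,0.05,-1.1,0,1,0,0,0.2,0.22,-2.19,0,1]

```text
time_s: 37.53
ee_pos: [521.0, -214.9, 37.3]
orientation: [0.992, 0.123, -0.0, 0.001]
ft_force: [-2.3, -9.5, -2.8]
finger_gap: 24.9
```

>>> step_arm:
  commands: [0,0,0.1,0.05,-1.1,0,1,0,0,0.2,0.22,-2.19,0,1]

```text
time_s: 37.7
ee_pos: [517.1, -194.6, 37.3]
orientation: [1.0, 0.023, -0.0, 0.002]
ft_force: [-4.0, -22.4, -4.5]
finger_gap: 25.0
```

>>> step_arm:
  commands: [0,0,0.1,0.05,-1.1,0,1,0,0,0.2,0.22,-2.19,0,1]

```text
time_s: 37.87
ee_pos: [517.4, -179.4, 38.3]
orientation: [0.997, -0.078, 0.001, 0.007]
ft_force: [-10.3, -49.4, -0.4]
finger_gap: 24.7
```

>>> step_arm:
  commands: [0,0,0.1,0.05,-1.1,0,1,0,0,0.2,0.22,-2.19,0,1]

```text
time_s: 38.03
ee_pos: [523.4, -149.8, 37.2]
orientation: [0.984, -0.176, 0.0, 0.001]
ft_force: [-5.3, -19.1, -3.8]
finger_gap: 24.3
```

```bash
python3 - <<'E'
from h import *
cur(); phi(); a=camera("side"); cv2.imwrite("pics/sd35.png",cv2.resize(a[230:290,360:440],(800,600),interpolation=cv2.INTER_CUBIC))
E
python3 - <<'E'
import cv2
a=cv2.imread("pics/side0.png")
E
```

```text
t 38.0333 tcp [ 523.39 -149.78   37.21] xhead -0.354 zax [-0. -0. -1.] gap 24.3 F [ -5.26 -19.11  -3.81]
heading -0.354 phi(rack) -0.334 bearing of stud -0.317 r 110.9
```

View pics/sd35.png

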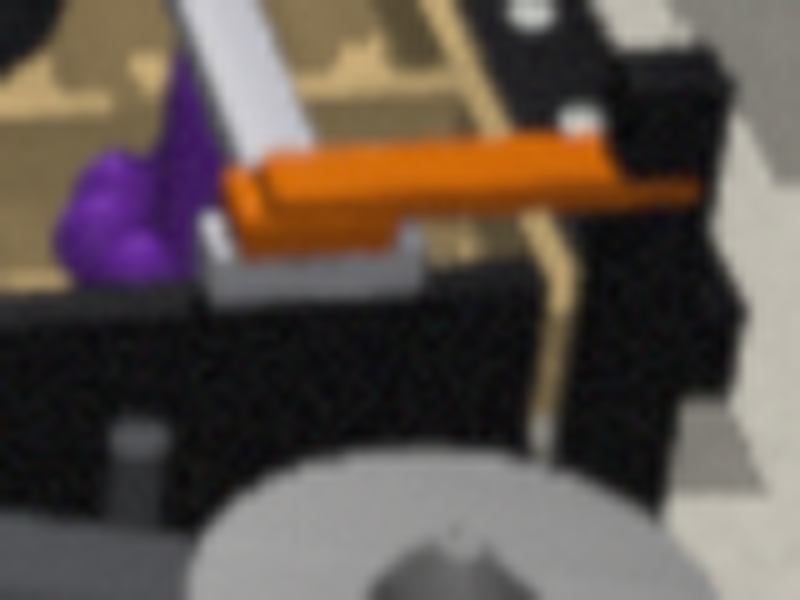

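```bash
python3 - <<'E'
from h import *
cur(); phi(); cv2.imwrite("pics/w36.png",camera("wrist")); b=camera("scene"); cv2.imwrite("pics/sc36.png",cv2.resize(b[220:340,190:350],(800,600),interpolation=cv2.INTER_CUBIC))
E
```

```text
t 38.0833 tcp [ 523.86 -148.69   36.87] xhead -0.36 zax [-0. -0. -1.] gap 24.7 F [ -4.57 -17.48  -2.49]
heading -0.36 phi(rack) -0.34 bearing of stud -0.327 r 110.8
```

View pics/w36.png

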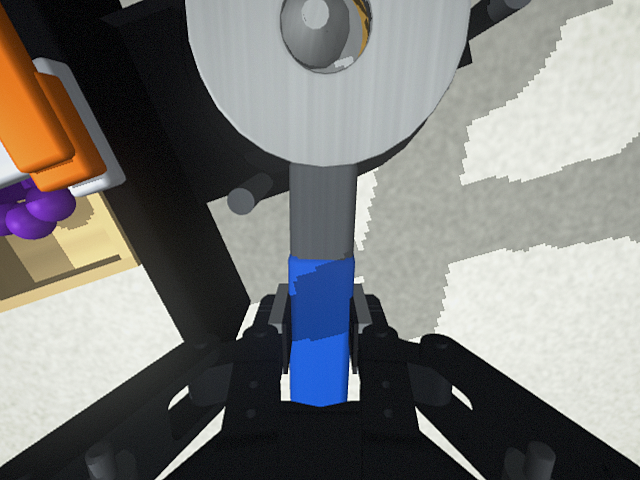

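View pics/sc36.png

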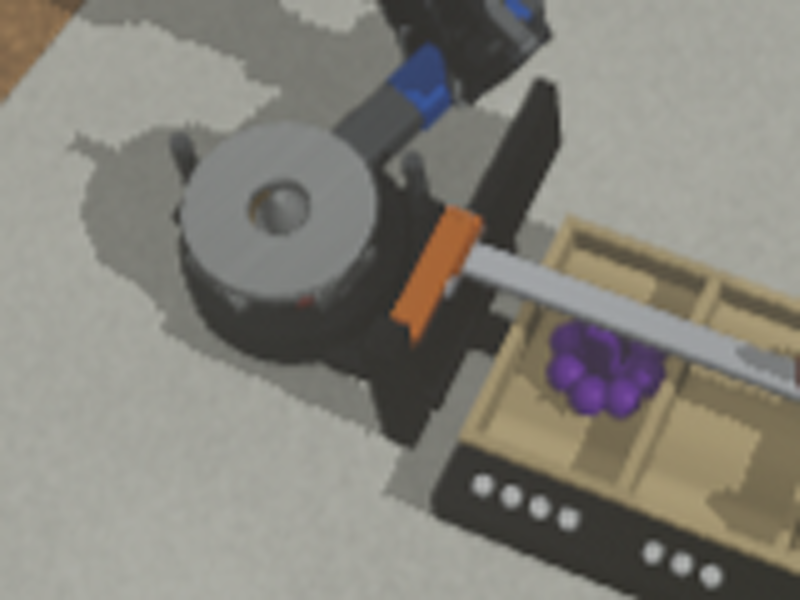

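```bash
python3 - <<'E'
from h import *
s=camera_info("scene")
for n,uv in [("start",(200+235/6,225+317/6)),("now",(190+305/5,220+300/5))]:
    for z in (35,44):
        p=ray(s,uv,z); d=p[:2]-STUD; print(n,z,p,np.degrees(np.arctan2(d[1],d[0])),np.hypot(*d))
E
```

```text
start 35 [ 661.12 -190.66   35.  ] -11.130401426867104 32.940157218753654
start 44 [ 664.49 -187.46   44.  ] -5.05735428947919 35.82758682349143
now 35 [ 656.38 -162.26   35.  ] 38.62285468958012 35.30484022446022
now 44 [ 659.79 -159.31   44.  ] 38.875877653928804 39.809737503143566
```

>>> step_arm:
  commands: [0,0,-0.1,0.05,1.1,0,1,0,0,-0.2,0.22,2.19,0,1,0,0,-0.3,0.49,3.25,0,1,0,0,-0.4,0.87,4.28,0,1,0,0,-0.4,0.87,4.28,0,1]

```text
time_s: 38.6
ee_pos: [518.6, -191.5, 37.3]
orientation: [1.0, 0.03, 0.0, -0.001]
ft_force: [-0.7, -0.7, -2.3]
finger_gap: 24.8
```

>>> step_arm:
  commands: [0,0,0,0,0,0,1,0,0,0,0,0,-1,1,0,0,0,0,0,-2,1,0,0,0,0,0,-3.5,1,0,0,0,0,0,-5,1]

```text
time_s: 39.02
ee_pos: [519.8, -190.8, 88.3]
orientation: [1.0, 0.031, -0.0, 0.0]
ft_force: [-0.0, -0.1, -3.8]
finger_gap: 24.6
```

>>> step_arm:
  commands: [0,0,0,0,0,-2,1,0,0,0,0,0,-4,1,0,0,0,0,0,-5,1,0,0,0,0,0,-5,1]

```text
time_s: 39.35
ee_pos: [521.3, -191.4, 139.7]
orientation: [0.999, 0.032, 0.002, 0.0]
ft_force: [0.1, 0.3, -3.4]
finger_gap: 24.5
```

```bash
python3 - <<'E'
from h import *
cur(); phi(); cv2.imwrite("pics/w37.png",camera("wrist")); b=camera("side"); cv2.imwrite("pics/sd37.png",b)
E
```

```text
t 39.35 tcp [ 521.34 -191.38  139.71] xhead 0.063 zax [ 0. -0. -1.] gap 24.5 F [ 0.1   0.29 -3.38]
heading 0.063 phi(rack) 0.083 bearing of stud 0.066 r 107.7
```

View pics/w37.png

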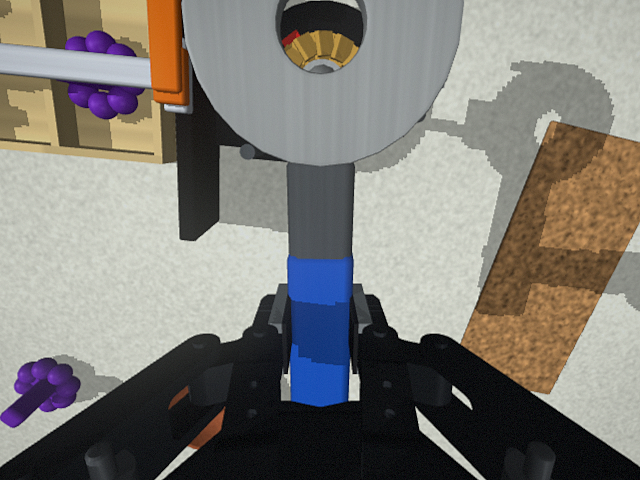

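View pics/sd37.png

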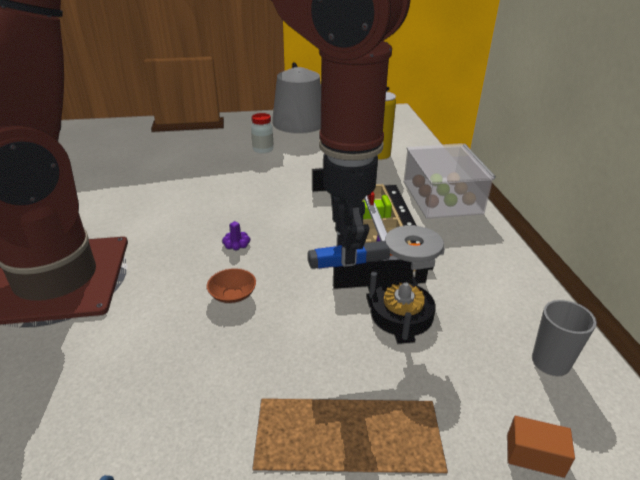

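```bash
python3 - <<'E'
from h import *
cur(); plan([450.1,-400.4,110],-0.15)
E
```

```text
t 39.45 tcp [ 519.98 -190.72  137.04] xhead 0.065 zax [ 0.  0. -1.] gap 24.8 F [-0.17 -0.13 -4.45]
turn [-0.   -0.    0.21] shift cm [-8.33 20.47  2.69] dist 22.3 rows>= 5.3
```

>>> step_arm:
  commands: [0,0,0.04,-1.4,3.4,0.4,1,0,0,0.08,-2.8,6.8,0.8,1,0,0,0.12,-4.3,10.5,1.2,1,0,0,0.17,-5.8,14.3,1.8,1,0,0,0.21,-7.2,17.8,2.3,1]

```text
time_s: 39.87
ee_pos: [458.1, -374.9, 112.4]
orientation: [0.997, -0.074, -0.001, -0.0]
ft_force: [0.1, -0.1, -2.7]
finger_gap: 24.7
```

>>> step_arm:
  commands: [0,0,0,-0.5,2,0.4,1,0,0,0,-0.6,2.8,0.4,1,0,0,0,-0.6,2.8,0.4,1,0,0,0,-0.6,2.8,0.4,1,0,0,0,-0.6,2.8,0.4,1]

```text
time_s: 40.28
ee_pos: [450.6, -398.7, 109.6]
orientation: [0.997, -0.071, -0.0, -0.001]
ft_force: [-0.2, 0.3, -4.1]
finger_gap: 24.4
```

```bash
python3 - <<'E'
from h import *
cur(); plan([450.1,-400.4,30],-0.15)
E
```

```text
t 40.2833 tcp [ 450.63 -398.67  109.57] xhead -0.143 zax [-0.  0. -1.] gap 24.4 F [-0.19  0.28 -4.09]
turn [-0.    0.    0.01] shift cm [-0.02  0.19  7.96] dist 8.0 rows>= 1.9
```

>>> step_arm:
  commands: [0,0,0.008,0,0.15,2.5,1,0,0,0.008,0,0.15,5,1,0,0,0.008,0,0.15,7.5,1,0,0,0.008,0,0.15,8,1,0,0,0.008,0,0.15,8,1]

```text
time_s: 40.7
ee_pos: [449.5, -399.7, 28.8]
orientation: [0.997, -0.075, -0.001, -0.001]
ft_force: [0.6, 0.9, -3.0]
finger_gap: 24.6
```

>>> step_arm:
  commands: [0,0,0,0,0,0,1,0,0,0,0,0,0,1]

```text
time_s: 40.87
ee_pos: [450.6, -402.3, 31.9]
orientation: [0.997, -0.076, 0.001, 0.001]
ft_force: [0.0, 0.5, -3.8]
finger_gap: 24.9
```

```bash
python3 - <<'E'
from h import *
cur(); plan([450.1,-400.4,8.5],-0.15); cv2.imwrite("pics/w38.png",camera("wrist"))
E
```

```text
t 40.8667 tcp [ 450.61 -402.34   31.87] xhead -0.152 zax [ 0. -0. -1.] gap 24.9 F [ 0.02  0.46 -3.78]
turn [ 0. -0. -0.] shift cm [-0.08 -0.19  2.34] dist 2.3 rows>= 0.6
```

View pics/w38.png

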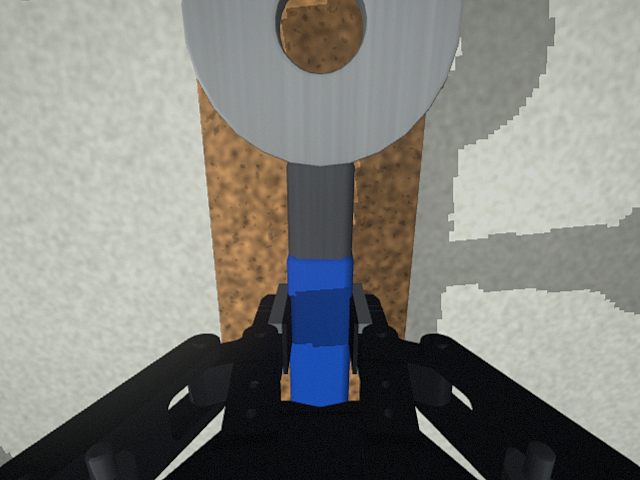

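>>> step_arm:
  commands: [0,0,0,-0.05,-0.15,0.8,1,0,0,0,-0.05,-0.15,1.6,1,0,0,0,-0.05,-0.15,2.2,1,0,0,0,-0.05,-0.15,2.4,1,0,0,0,-0.05,-0.15,2.4,1]

```text
time_s: 41.33
ee_pos: [449.6, -400.5, 7.3]
orientation: [0.997, -0.076, 0.001, -0.001]
ft_force: [-5.0, 6.9, 17.3]
finger_gap: 24.9
```

>>> step_arm:
  commands: [0,0,0,0,0,0,1,0,0,0,0,0,0,1]

```text
time_s: 41.5
ee_pos: [449.5, -400.5, 7.3]
orientation: [0.997, -0.076, 0.001, -0.0]
ft_force: [-4.4, 7.2, 16.6]
finger_gap: 24.9
```

Down on the mat with about 17 N of contact. I ease up 1 mm and release.

>>> step_arm:
  commands: [0,0,0,0,0,-0.1,1,0,0,0,0,0,-0.1,3,0,0,0,0,0,-0.1,5,0,0,0,0,0,-0.1,6,0,0,0,0,0,-0.1,6]

```text
time_s: 41.92
ee_pos: [449.2, -400.6, 7.1]
orientation: [0.997, -0.076, 0.0, 0.0]
ft_force: [0.2, 0.7, -0.6]
finger_gap: 59.9
```

>>> step_arm:
  commands: [0,0,0,0,0,-2,6,0,0,0,0,0,-5,6,0,0,0,0,0,-9,6,0,0,0,0,0,-13,8.5,0,0,0,0,0,-17,8.5]

```text
time_s: 42.33
ee_pos: [448.7, -400.4, 178.8]
orientation: [0.997, -0.077, -0.0, 0.0]
ft_force: [0.2, -0.1, -0.1]
finger_gap: 81.4
```

>>> step_arm:
  commands: [0,0,0,0,0,-3,8.5,0,0,0,0,0,-3,8.5,0,0,0,0,0,-3,8.5,0,0,0,0,0,-3,8.5]

```text
time_s: 42.67
ee_pos: [449.2, -400.0, 206.7]
orientation: [0.997, -0.076, -0.0, -0.0]
ft_force: [-0.2, 1.6, -0.0]
finger_gap: 85.0
```

```bash
python3 - <<'E'
from h import *
cur(); i=camera_info("wrist"); cv2.imwrite("pics/w40.png",camera("wrist")); b=camera("side"); cv2.imwrite("pics/sd40.png",b)
np.save("w40.npy",np.r_[i['eye'],i['orientation']])
E
```

```text
t 42.6667 tcp [ 449.19 -400.03  206.66] xhead -0.153 zax [-0.  0. -1.] gap 85.0 F [-0.2   1.63 -0.04]
```

View pics/w40.png

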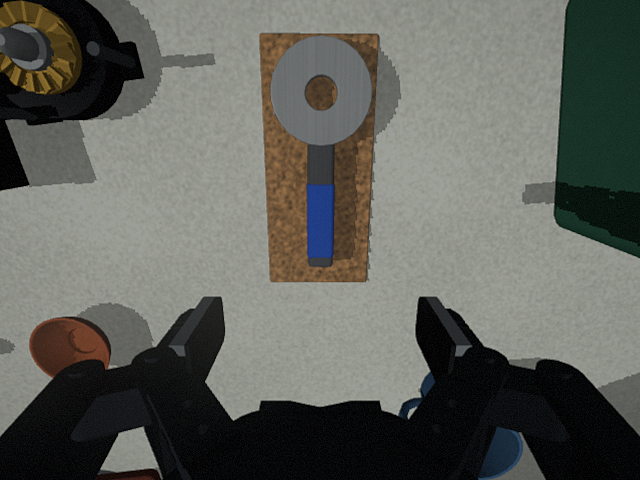

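View pics/sd40.png

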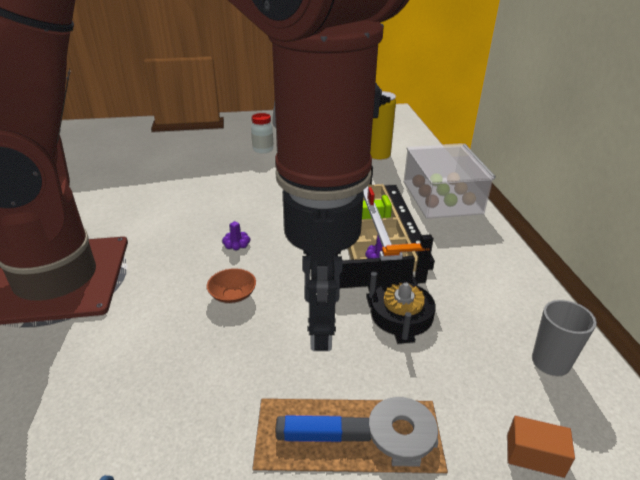

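```bash
python3 - <<'E'
from h import *
plan([540,-20,230],-0.02)
E
```

```text
turn [-0.    0.   -0.13] shift cm [  3.23 -38.93  -2.39] dist 39.1 rows>= 9.4
```

>>> step_arm:
  commands: [0,0,-0.03,0.3,-4,-2,8.5,0,0,-0.06,0.6,-8,-2.4,8.5,0,0,-0.09,1,-12,-2.4,8.5,0,0,-0.11,1.4,-16,-2.4,8.5,0,0,-0.13,1.7,-20,-2.4,8.5]

```text
time_s: 43.18
ee_pos: [496.2, -203.2, 230.2]
orientation: [1.0, -0.011, -0.001, 0.0]
ft_force: [1.9, -0.1, 0.9]
finger_gap: 84.8
```

>>> step_arm:
  commands: [0,0,0,2,-4,0,8.5,0,0,0,3,-8,0,8.5,0,0,0,4,-12,0,8.5,0,0,0,4,-16,0,8.5,0,0,0,4,-18,0,8.5]

```text
time_s: 43.6
ee_pos: [540.4, -20.3, 229.8]
orientation: [1.0, -0.009, -0.001, 0.0]
ft_force: [-0.3, 0.4, -0.6]
finger_gap: 84.6
```

>>> step_arm:
  commands: [0,0,0,0,0,0,8.5,0,0,0,0,0,0,8.5,0,0,0,0,0,0,8.5]

```text
time_s: 43.85
ee_pos: [540.1, -27.2, 230.5]
orientation: [1.0, -0.012, -0.001, 0.0]
ft_force: [-0.8, -0.3, 0.1]
finger_gap: 84.9
```

```bash
python3 - <<'E'
from h import *
cur(); i=camera_info("wrist"); a=camera("wrist"); cv2.imwrite("pics/w41.png",a)
b=camera("side"); cv2.imwrite("pics/sd41.png",cv2.resize(b[160:330,300:480],(635,600),interpolation=cv2.INTER_CUBIC)); cv2.imwrite("pics/sc41.png",camera("scene"))
E
```

```text
t 43.85 tcp [540.09 -27.2  230.52] xhead -0.024 zax [-0. -0. -1.] gap 84.9 F [-0.85 -0.34  0.08]
```

View pics/w41.png

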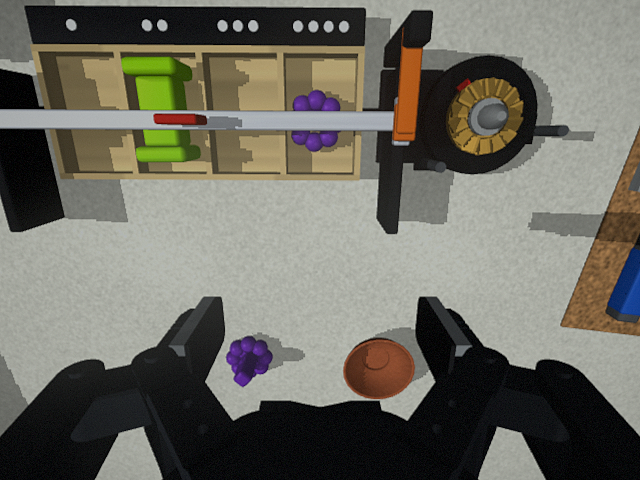

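View pics/sd41.png

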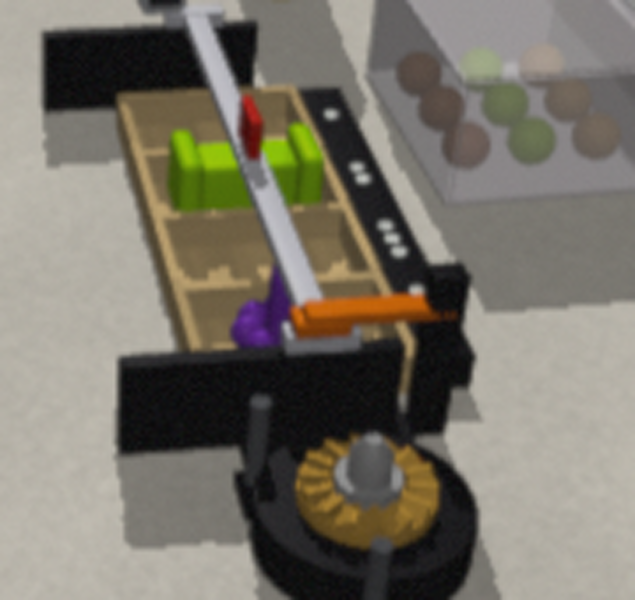

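View pics/sc41.png

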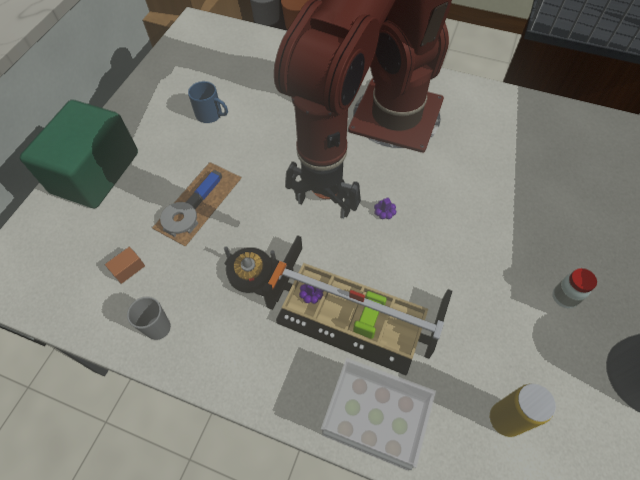

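```bash
python3 - <<'E'
from h import *
i=camera_info("wrist"); cur()
w=np.load("w12.npy"); j=dict(i); j['eye']=w[:3]; j['orientation']=w[3:]
an={}
for n,c,red,tip in [("start",j,(349.1,359),(315.5,375.7)),("now",i,(463,85),(497,116))]:
    o=ray(c,tip,69)[:2]
    for z in (40,):
        d=ray(c,red,z)[:2]-STUD; an[n]=np.arctan2(d[1],d[0]); print(n,"stud",o,"mark deg",np.degrees(an[n]),"r",np.hypot(*d))
print("cw turn",(an['start']-an['now'])%(2*np.pi))
print("tab near top",ray(i,(180,116),98),ray(i,(180,124),98), ray(i,(260,127.5),72),ray(i,(260,110),72))
E
```

```text
t 44.0 tcp [540.31 -27.94 230.98] xhead -0.026 zax [-0. -0. -1.] gap 85.3 F [-0.45  0.37  0.15]
start stud [ 626.79 -185.52] mark deg -7.96639656480959 r 34.49967970002038
now stud [ 626.1  -183.38] mark deg 39.32399237565285 r 33.41046256873965
cw turn 5.457812315619804
tab near top [631.07  77.65  98.  ] [625.2   78.53  98.  ] [621.55  20.54  72.  ] [635.61  19.45  72.  ]
```

```bash
python3 -c "
from station import *
print(finish_job())"
```

```text
the job is handed in; nothing more can be done
None
```

I handed the job in at about 44 s of the 210 s; one reading, the gate travel, came out slightly low. Only the lime foot toy and the violet bead ring were out on the table, with no cedar pair or bell.

- **Toys:** The foot toy is in pocket 2 and the ring is in pocket 4, placed in that order and upright. Of the two rings I took the one farther from the base. Pockets 1 and 3 stay empty.
- **Gate:** I pushed the bar until it met a hard stop. The wrist force there reached about 80 N (limit 120 N). A second light push met the same stop at the same place, and the bar had not sprung back.
- **Nut and shoe:** Six wrench strokes turned the nut. On the last one the resistance rose sharply to about 50 N, then dropped, most likely the pawl slipping a tooth at the end. The nut's red mark showed about 5.46 rad of clockwise turn from where it began, and the orange shoe sits on the gate's end block.
- **Wrench:** It lies flat on its mat, within about 1 mm and roughly 0.01 rad of how it lay at the start. The other kitchen things look unmoved.

**Gate travel disagreement:** the pictures put the gate's movement at 69 to 71 mm, while the full range is 75 mm and home counts from 71 mm. I took it as home because of the hard stop and because the detent held it, with the bar probably starting a few millimetres in. I could not read the joint directly to confirm that.

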